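Retrieve the dropped check block from behind the guard and lock it in the holder

ROBOT

A 6-joint arm with a two-finger parallel gripper is mounted at the origin on the work surface. World frame = base frame: x ahead of the robot, y to its left, z up, the work surface at z = 0. Lengths are in m, angles in rad, forces in N, time in s.
With the tool pointing down it reaches from about 0.25 to 0.85 m from the base axis. Payload 12.5 kg.
Tool frame: the origin (TCP) lies at the very end of the fingers, on their centre line; the grasp point (between the pads) lies 19 mm behind it; z points along the fingers, y is the line along which they close (so a half turn about z gives the same grasp; the last joint's range is limited). The gripper opens to 93 mm and grips with 3 to 60 N. Pads are 15 mm wide; open, the fingers measure 128 mm over their backs; the gripper's body (75 mm by 188 mm) begins 65 mm behind the grasp point.
Start: joints at [-1.362, 0.351, 1.652, -0, 1.139, -0.085], TCP at [0.159, -0.526, 0.219] pointing down, gripper open.
Joint ranges: [-2.75, 2.75], [-0.79, 2.1], [0.01, 2.65], [-1.57, 4.71], [0.07, 3.14], [-2.87, 2.87]. Speed limits (rad/s): [2.22, 2.22, 2.79, 3.14, 3.14, 3.14].

INTERFACE

Orientations are given as a rotation vector (axis times angle).
In Python, from plant import * gives the robot as it stands.
- The arm moves only by the tool step_arm, never from a script. Its argument "steps" is a list of rows, each an object of numbers: "dx", "dy", "dz": the shift along the tool's x, y, z in units of 60 mm (1.0 is 60 mm); "ax", "ay", "az": the turn, a rotation vector about the tool's x, y, z in units of 5 degrees (1.0 is 5 degrees). A call has 1 to 8 rows; each row is the pose to reach, as a shift and turn from the pose commanded when the call began, along the tool's axes at that moment; what a row does not reach only later rows make up. A row lasts 1/8 s, in which the tool goes at most 62.5 mm and 10.7 degrees, less where a joint would pass 70% of its speed; a pose out of reach is approached as far as the arm can. A call with a gripper value outside its range is refused whole. "jaw" is the opening, from 0 (shut) to 1 (fully open), set as the call begins (left out, the last holds). The fingers move at their own pace and stop on an object; "force" is the grip in N (left out, the last holds). Time passes only in rows, so rows that repeat a pose let the fingers close. It gives the time, the measured TCP pose, the force, the opening and the grip force at its end, in the units of the state.
- get_state(): the state, without advancing time (a new reading comes with each control period).
- grab_frame(name): name is "scene" or "top" or "wrist"; returns the picture (480x640x3 uint8, red, green, blue); there is no depth.
- calibration(name): a dict with "mtx" (3x3 intrinsics, pixels), "world_to_cam" (4x4, takes a point from world to camera coordinates); the wrist camera has in their place "mount" (4x4, takes a point from camera to tool coordinates, whose origin is the TCP and whose axes are the flange's). Camera axes: x right, y down, z forward; pixel columns grow to the right and rows downward; lengths in m; the calibration is good to about 2 mm. A picture is of the moment at which its call begins: read the wrist's pose just before it. calibration takes no time and is no camera call.
- close_job(): hands the job in; it is judged then, once.
Trained networks look in the newest picture that a camera, given by its name, has taken for a name from the list of things; names that differ only in an ending like _2 or _b are one class to them, and where a whole thing is asked for, a point or a joint stands for the part that bears it (a point fixed in the world has none). Each returns a list of dicts, best first, with "score" (0 to 1); they miss things now and then, are a little off and sometimes report something else, mostly with a low value. They report only what shows in the picture. A call takes as long as a camera call.
- trace(camera, thing): "mask" (480x640 bool, what is visible of it) and "extent" ([left, top, right, bottom] in pixels, round what is visible of it).
The state is a dict: "t": time; "joint_positions": joint angles; "dq": joint speeds; "tau": joint torques, N m; "eef_pos": TCP position; "orientation": TCP orientation; "ft_force": force on the tool from outside, world axes, zero at the start; "ft_torque": the same for the moment, N m; "gripper_width": finger opening in m; "finger_force": force on a finger pad.
Only numpy, scipy, OpenCV 4.12 (cv2) and the standard library are available. Lean on these libraries where they do the work, as an engineer would, in place of code of your own. Each camera call takes 0.05 s, during which the arm holds its last target. There are 200 camera calls.

TASK

The copper check block has dropped behind the yellow wire guard. First clear the way by putting every steel sample that stands in front of the guard's mouth into the blue tray; then use the hooked rod to draw the block out, well clear of the guard (keep your fingers off the block while it is still inside), set the block down flat in the pocket of the green holder and swing the red locking lever fully shut over it. Finish with the rod laid back on its black mat just as it lay at the start, and leave everything else on the bench where it is.

Things in the scene. Friction and masses are not known exactly. Their poses are not given: they have to be found in the camera images.
- mouth (a point): yellow fixed guard, a cage of low kerbs and wire bars on the bench. This point is the middle of its open mouth, at bench height; y runs straight into the guard, x across the mouth, z up. Inside 160 mm wide, 204 mm deep (back wall 50 mm high), 117 mm high; roof bars 28 mm apart; overall 127 mm high, 178 mm wide. Only the mouth is open
- block_mid (a point): copper check block, 44 x 30 x 30 mm (its x, y, z), 0.3 kg; this point is its centre, 15 mm up as it lies on the bench; x is its long axis. It starts flat on the bench inside the guard
- sample1_mid (a point): steel sample number 1 (two to four of the four are present), like a small spool standing upright, 40 mm tall: foot 34 mm across and 8 mm thick, stem 16 mm, white head 22 mm across and 10 mm thick; this point is on its axis half-way up, 20 mm above its foot; z is its axis; 0.12 kg. It starts in front of the guard's mouth
- sample2_mid (a point): steel sample number 2 (two to four of the four are present), like a small spool standing upright, 40 mm tall: foot 34 mm across and 8 mm thick, stem 16 mm, white head 22 mm across and 10 mm thick; this point is on its axis half-way up, 20 mm above its foot; z is its axis; 0.12 kg. It starts in front of the guard's mouth
- sample3_mid (a point): steel sample number 3 (two to four of the four are present), like a small spool standing upright, 40 mm tall: foot 34 mm across and 8 mm thick, stem 16 mm, white head 22 mm across and 10 mm thick; this point is on its axis half-way up, 20 mm above its foot; z is its axis; 0.12 kg. It starts in front of the guard's mouth
- sample4_mid (a point): steel sample number 4 (two to four of the four are present), like a small spool standing upright, 40 mm tall: foot 34 mm across and 8 mm thick, stem 16 mm, white head 22 mm across and 10 mm thick; this point is on its axis half-way up, 20 mm above its foot; z is its axis; 0.12 kg. It starts in front of the guard's mouth
- tray: blue open tray fixed to the bench, 170 (x) x 180 (y) mm outside, 32 mm high, walls and floor 4 mm; origin under its centre at bench height
- pocket (a point): green holder fixed to the bench, 22 mm high, with a pocket 49 (x) x 35 (y) mm, 12 mm deep; this point is the centre of the pocket's floor, 10 mm above the bench; x along the pocket towards the lever's pivot, z up. The green body reaches x -42 to 83, y -35 to 35 mm. A seated block stands 18 mm out of the pocket, its top 4 mm under the lever
- pivot (a point): the lever's vertical hinge axis, on the holder 60 mm from the pocket centre along the pocket's +x; this point lies 48 mm above the bench, in the middle of the lever's thickness
- lever_knob (a point): middle of the black upright finger post (14 mm across, from 48 mm to 86 mm above the bench; this point is 68 mm above it) at the free end of the red lever, 95 mm from the pivot. The lever bar is 14 mm wide and 8 mm thick, its underside 44 mm above the bench; it swings level
- lever (a joint): the red locking lever's angle in rad: 0 = shut (bar lies across the pocket along -x of the pocket, against its stop), growing to 1.9 as it swings open counter-clockwise seen from above, towards -y of the pocket; light friction (about 0.06 N m), stays where it is left; starts open
- rod_grip (a point): hooked rod, 0.2 kg; this point is the centre of its orange handle, 110 long, 24 wide, 44 mm high, 22 mm above the flat underside. x runs along the rod to the hook, z up. An 8 mm aluminium rod, its centre line 38 mm above the underside, ends in a plate bent straight down, 36 wide, 6 thick, 42 mm high, 276 mm ahead of this point, level with the underside. Lies on its mat on handle and plate
- rod_neck (a point): point on the same rod, in line with the underside, 100 mm ahead of the handle's centre (towards the hook): with rod_grip it shows which way the rod points
- mat_grip (a point): point on the top of the black rubber mat (400 x 120 x 4 mm, fixed, for the rod), 120 mm back (-x of the mat) from its middle: where the handle's centre belongs. x runs along the mat towards where the hook belongs
- mat_neck (a point): point on the top of the same mat, 20 mm back (-x of the mat) from its middle, 100 mm ahead of mat_grip: where the rod's neck point belongs
- ref_disc: bystander: brass disc 40 mm across, 22 mm high; origin under its centre
- jar: bystander: amber jar 60 mm across, 85 mm high; origin under its centre
- driver: bystander: screwdriver lying on the bench
- stapler: bystander: blue and black stapler, 110 mm long, 43 mm high; origin under its middle
- bottle: bystander: white bottle 60 mm across, 150 mm high; origin under its centre
- mug: bystander: blue mug 76 mm across, 85 mm high; origin under its centre
- mouse: bystander: black computer mouse, 105 x 60 x 30 mm; origin under its middle

How it is judged:
On the way, in this order (a step that is already met when the one before it is completed fails the run):
1. every sample that is present lies in the tray (x of sample1_mid in the frame of tray between -0.083 and 0.083 m and y of sample1_mid in the frame of tray between -0.088 and 0.088 m and height (world z) of each of sample1_mid, sample2_mid, sample3_mid, sample4_mid below 0.04 m and x of sample2_mid in the frame of tray between -0.083 and 0.083 m and y of sample2_mid in the frame of tray between -0.088 and 0.088 m and x of sample3_mid in the frame of tray between -0.083 and 0.083 m and y of sample3_mid in the frame of tray between -0.088 and 0.088 m and x of sample4_mid in the frame of tray between -0.083 and 0.083 m and y of sample4_mid in the frame of tray between -0.088 and 0.088 m), for 0.2 s.
2. the block has been drawn out, its centre at least 50 mm in front of the guard's mouth (y of block_mid in the frame of mouth below -0.05 m), for 0.2 s.
3. the block lies flat in the pocket (horizontal distance between block_mid and pocket below 0.008 m and height (world z) of block_mid below 0.03 m and angle between the x axis of block_mid and the x axis of pocket, either way round below 0.15 rad), for 0.2 s.
4. the lever is shut over the seated block (all of step 3 and value of joint lever below 0.12 rad), for 0.2 s.
At the end, for the whole second after the job is handed in: Samples present are in the tray; block flat in the pocket (centre within 8 mm of the pocket's, below 30 mm; long axes within 0.15 rad); lever within 0.12 rad of shut; rod upright on its mat (handle and neck within 60 mm of their places, within 0.3 rad); all at rest (all of step 1 and all of step 4 and horizontal distance between rod_grip and mat_grip below 0.06 m and horizontal distance between rod_neck and mat_neck below 0.06 m and angle between the x axis of rod_grip and the x axis of mat_grip, either way round below 0.3 rad and angle between rod_grip's own z axis and vertical below 0.15 rad and height (world z) of rod_grip below 0.035 m and linear speed of each of sample1, sample2, sample3, sample4, block, rod below 0.02 m/s); the robot touches nothing.
It fails at once if the fingers touch the block while it is still inside the guard (contact force between the fingers and block above 0.5 N and y of block_mid in the frame of mouth above -0.01 m and height (world z) of block_mid below 0.11 m and x of block_mid in the frame of mouth between -0.08 and 0.08 m).
It fails at once if a bystander is moved by more than 40 mm (distance of any of ref_disc, jar, driver, stapler, bottle, mug, mouse from where it was at the start of the episode above 0.04 m).
Of sample1, sample2, sample3, sample4 only 2 to 4 are there at a start; the rules pass over those that are not, and their reading is None.
At some moment in a run one of block, sample1, sample2, sample3, sample4 may be knocked a few centimetres aside while the robot is not near it.
It also fails if it takes over 210 s, if anything falls off the work surface, if the arm or the gripper's body presses on something with over 40 N, if the wrist force passes 120 N, or if a joint passes its speed limit or range.

## Working session

There is one attempt and no reset: what is moved stays moved. The work goes in short steps, Python scripts to look and compute and a tool call to move; the robot and the scene stay as the last step left them, time stands still between calls to the robot, and variables do not carry over. Pictures are saved under pics/ and viewed, at most 17 in all, crops included, and the job is handed in when it is done.

Besides the shell and the picture viewer there is one more tool, called after ">>>" by a JSON object that holds its "fn" and its "kwargs", one argument or row to a line. step_arm: Moves the arm, as the interface text tells. Its arguments: {"type":"object","properties":{"steps":{"type":"array"},"jaw":{"type":"number"},"force":{"type":"number"}},"required":["steps"]}

```bash
ls; mkdir -p pics; cat > h.py <<'E'
from plant import *
import numpy as np, cv2
from scipy.spatial.transform import Rotation as R
def cam(name,st=None):
    c=calibration(name); K=np.array(c["mtx"])
    if "world_to_cam" in c: return K,np.array(c["world_to_cam"])
    st=st or get_state(); T=np.eye(4); T[:3,:3]=R.from_rotvec(st["orientation"]).as_matrix(); T[:3,3]=st["eef_pos"]
    return K,np.linalg.inv(T@np.array(c["mount"]))
def px2w(K,W,uv,z):
    uv=np.atleast_2d(np.array(uv,float)); C=np.linalg.inv(W)
    d=(C[:3,:3]@np.linalg.inv(K)@np.c_[uv,np.ones(len(uv))].T).T; o=C[:3,3]
    return (o+d*((z-o[2])/d[:,2])[:,None])[:,:2]
def w2px(K,W,p):
    p=np.atleast_2d(np.array(p,float)); q=(W[:3,:3]@p.T).T+W[:3,3]; q=(K@q.T).T
    return q[:,:2]/q[:,2:]
def snap(name,f):
    st=get_state(); im=grab_frame(name); cv2.imwrite("pics/"+f,im[:,:,::-1].copy()); return im,*cam(name,st)
E
python3 - <<'E'
from h import *
for n in("top","scene"):
    im,K,W=snap(n,n+"0.png"); C=np.linalg.inv(W); print(n,K.round(1).tolist(),C.round(3).tolist())
s=get_state();print(s)
print(calibration("wrist"))
E
```

```text
pics
top [[540.8, 0.0, 321.8], [0.0, 540.8, 229.9], [0.0, 0.0, 1.0]] [[-0.014, -0.989, 0.149, 0.249], [-1.0, 0.012, -0.016, 0.064], [0.014, -0.149, -0.989, 1.53], [0.0, 0.0, 0.0, 1.0]]
scene [[463.9, 0.0, 317.9], [0.0, 463.9, 240.6], [0.0, 0.0, 1.0]] [[0.19, 0.567, -0.801, 1.352], [0.982, -0.118, 0.149, -0.1], [-0.01, -0.815, -0.579, 0.725], [0.0, 0.0, 0.0, 1.0]]
{'t': 0.1, 'joint_positions': array([-1.36162064e+00,  3.51160082e-01,  1.65231756e+00, -1.88965980e-05,
        1.13905291e+00, -8.46238235e-02]), 'dq': array([-0.0011176 , -0.00075162, -0.00134267, -0.00125693,  0.0006862 ,
        0.00021182]), 'tau': array([ 5.66705330e-04, -4.98028564e+01, -2.85705185e+01,  7.00098113e-02,
        2.38772691e-02, -5.08130745e-05]), 'eef_pos': array([ 0.15922472, -0.52615874,  0.21818362]), 'orientation': array([-3.10682974e+00, -4.59716599e-01,  1.18554159e-04]), 'ft_force': array([-0.59349532,  0.88419127, -0.48750332]), 'ft_torque': array([-0.02794133, -0.040983  , -0.0154651 ]), 'finger_force': 0.0, 'gripper_width': 0.09337188740967228}
{'mtx': array([[427.37363141,   0.        , 312.31551558],
       [  0.        , 427.37363141, 233.75615986],
       [  0.        ,   0.        ,   1.        ]]), 'mount': array([[-6.42124167e-04, -9.58625146e-01, -2.84670717e-01,
         7.90736693e-02],
       [ 9.99999633e-01, -4.53876217e-04, -7.27249988e-04,
        -1.24689386e-03],
       [ 5.67954858e-04, -2.84671080e-01,  9.58625085e-01,
        -1.66191076e-01],
       [ 0.00000000e+00,  0.00000000e+00,  0.00000000e+00,
         1.00000000e+00]])}
```

View pics/top0.png

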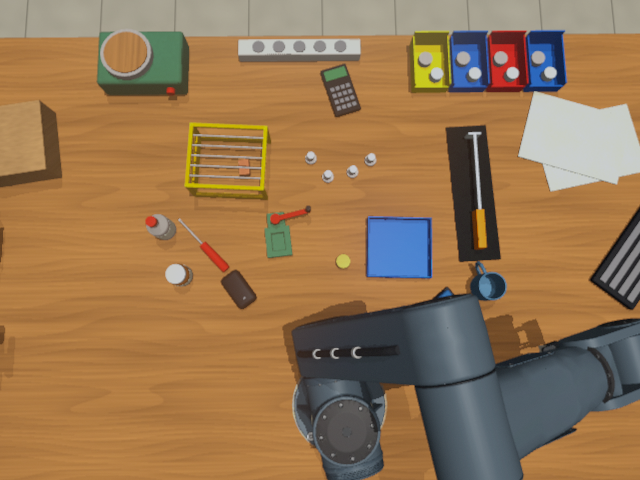

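View pics/scene0.png

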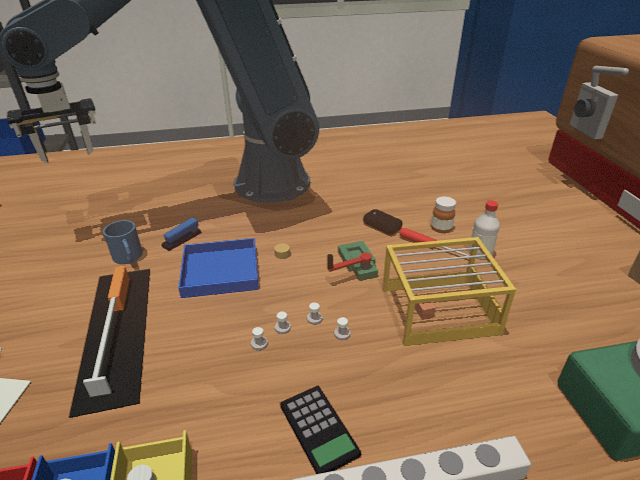

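The top view shows four samples near (311,157), (328,176), (352,171) and (371,159). The guard is at (187–268, 123–197) with its mouth to the right, and the block is at (244,167). The tray is at (399,247), the holder at (278,240) with its lever open to the right, and the rod runs from its handle at (481,228) to its hook at (475,134).

```bash
python3 - <<'E'
from h import *
K,W=cam("top")
def P(n,uv,z): print(n,px2w(K,W,uv,z).round(3).tolist())
for nm,z in(("sample1_mid",.03),("block_mid",.025),("tray",.03),("pocket",.02),("lever",.048),("rod_grip",.035),("ref_disc",.022),("mat_grip",.004),("mouth",.1)):
    for d in trace("top",nm)[:5]:
        m=d["mask"].astype(np.uint8); 
        ys,xs=np.nonzero(m); r=cv2.minAreaRect(np.c_[xs,ys].astype(np.float32)); b=cv2.boxPoints(r)
        print(nm,round(d["score"],2),m.sum(),px2w(K,W,[r[0]],z).round(3).tolist(), px2w(K,W,b,z).round(3).tolist())
E
```

```text
block_mid 0.53 188 [[0.659, 0.261]] [[0.684, 0.279], [0.687, 0.247], [0.635, 0.242], [0.632, 0.274]]
block_mid 0.21 4016 [[0.427, -0.174]] [[0.344, -0.075], [0.519, -0.084], [0.512, -0.274], [0.337, -0.262]]
tray 0.85 4015 [[0.425, -0.176]] [[0.344, -0.077], [0.516, -0.087], [0.507, -0.276], [0.336, -0.263]]
tray 0.59 267 [[0.524, 0.129]] [[0.518, 0.189], [0.555, 0.077], [0.529, 0.069], [0.493, 0.181]]
pocket 0.61 1169 [[0.473, 0.137]] [[0.547, 0.201], [0.545, 0.073], [0.4, 0.075], [0.402, 0.2]]
lever 0.54 246 [[0.514, 0.129]] [[0.519, 0.187], [0.538, 0.076], [0.509, 0.071], [0.491, 0.182]]
rod_grip 0.67 806 [[0.583, -0.397]] [[0.754, -0.376], [0.756, -0.417], [0.418, -0.417], [0.416, -0.377]]
ref_disc 0.61 264 [[0.522, 0.129]] [[0.523, 0.19], [0.55, 0.075], [0.52, 0.068], [0.494, 0.184]]
ref_disc 0.42 152 [[0.389, -0.016]] [[0.407, 0.002], [0.407, -0.035], [0.37, -0.034], [0.371, 0.002]]
mat_grip 0.63 4784 [[0.583, -0.396]] [[0.781, -0.323], [0.794, -0.448], [0.391, -0.466], [0.379, -0.346]]
mat_grip 0.36 104 [[0.692, 0.071]] [[0.693, 0.093], [0.715, 0.071], [0.692, 0.05], [0.67, 0.072]]
mat_grip 0.3 1264 [[0.475, 0.135]] [[0.529, 0.22], [0.554, 0.072], [0.422, 0.05], [0.398, 0.197]]
mouth 0.68 2992 [[0.659, 0.297]] [[0.564, 0.413], [0.772, 0.407], [0.757, 0.178], [0.549, 0.188]]
```

```bash
python3 - <<'E'
import cv2
a=cv2.imread("pics/top0.png")[110:280,175:385]; b=cv2.imread("pics/scene0.png")[220:360,240:520]
cv2.imwrite("pics/c1.png",cv2.resize(a,None,fx=3.5,fy=3.5,interpolation=2)); cv2.imwrite("pics/c2.png",cv2.resize(b,None,fx=2.8,fy=2.8,interpolation=2))
E
```

```text
(no output)
```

View pics/c1.png

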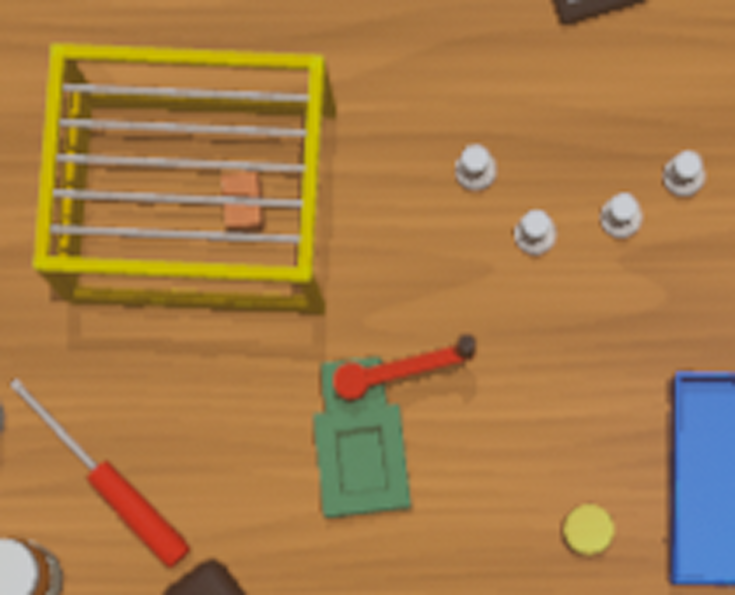

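View pics/c2.png

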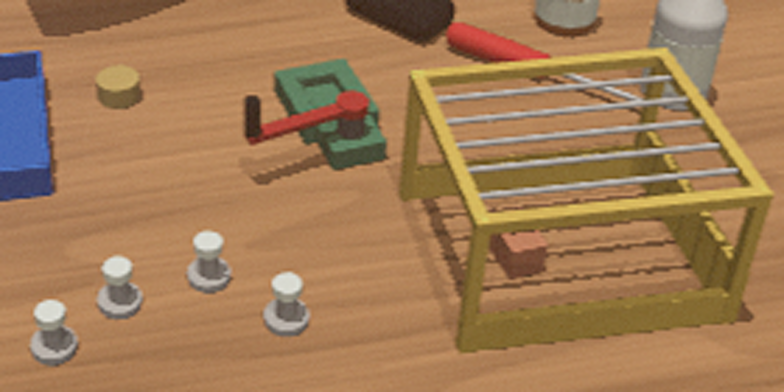

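The crops show four samples standing upright, with heads in c1 at (477,157), (536,224), (624,206) and (688,163). The block lies across the guard at (242,200). The pocket is at (362,462), the pivot at (351,381) and the knob at (465,346).

```bash
cat >> h.py <<'E'
def go(x,y,z,yaw=None,st=None):
    st=st or get_state(); p=np.array(st["eef_pos"]); Q=R.from_rotvec(st["orientation"]).as_matrix()
    cur=np.arctan2(Q[1,0],Q[0,0]); yaw=cur if yaw is None else yaw
    d=(yaw-cur+np.pi/2)%np.pi-np.pi/2
    T=np.array([[np.cos(cur+d),np.sin(cur+d),0],[np.sin(cur+d),-np.cos(cur+d),0],[0,0,-1]]).T
    rv=R.from_matrix(Q.T@T).as_rotvec()
    s=Q.T@(np.array([x,y,z])-p)/.06
    print("d",s.round(3).tolist(),"a",(np.degrees(rv)/5).round(2).tolist(),"pos",p.round(4).tolist(),"yaw",round(cur,3))
E
python3 - <<'E'
from h import *
K,W=cam("top")
f=lambda u,z:px2w(K,W,np.array(u)/3.5+[175,110]-.36,z).round(4)
S=f([(477,157),(536,224),(624,206),(688,163)],.04);print("S",S.tolist())
print("guard",f([(317,58),(308,275),(45,263),(58,48)],.127).tolist())
print("block",f([(242,200)],.03).tolist(),f([(225,172),(256,170),(262,228),(226,230)],.03).tolist())
print("pivot",f([(351,381)],.052), "knob",f([(465,346)],.086),"pocket",f([(362,462)],.022),f([(335,432),(380,427),(388,490),(343,496)],.022).tolist())
for a in range(4):
  for b in range(a):print(a,b,np.linalg.norm(S[a]-S[b]).round(3),np.arctan2(*(S[a]-S[b])[::-1]).round(2))
go(S[3][0],S[3][1],.12,-1.57)
E
```

```text
S [[0.6908, 0.0685], [0.6343, 0.0214], [0.6485, -0.0502], [0.684, -0.1031]]
guard [[0.7451, 0.1907], [0.5739, 0.1973], [0.5854, 0.3961], [0.755, 0.3899]]
block [[0.6595, 0.2603]] [[0.6832, 0.2743], [0.6846, 0.2491], [0.6359, 0.2439], [0.6346, 0.2731]]
pivot [[0.5051 0.1703]] knob [[0.5257 0.0794]] pocket [[0.4442 0.1637]] [[0.4688, 0.1853], [0.4725, 0.1492], [0.4214, 0.143], [0.417, 0.179]]
1 0 0.074 -2.45
2 0 0.126 -1.91
2 1 0.073 -1.38
3 0 0.172 -1.61
3 1 0.134 -1.19
3 2 0.064 -0.98
d [10.413, -4.221, 1.644] a [-0.0, -0.0, -14.64] pos [0.1593, -0.5264, 0.2186] yaw 0.294
```

>>> {"fn": "step_arm", "kwargs": {
  "steps": [
    {"dx": 1.0, "dy": -0.6, "dz": -0.5, "az": -2},
    {"dx": 5, "dy": -3.1, "dz": -0.5, "az": -14.6},
    {"dx": 5, "dy": -3.1, "dz": -0.5, "az": -14.6},
    {"dx": 5, "dy": -3.1, "dz": -0.5, "az": -14.6},
    {"dx": 9.9, "dy": -6.2, "dz": -0.5, "az": -14.6},
    {"dx": 9.9, "dy": -6.2, "dz": -0.5, "az": -14.6},
    {"dx": 9.9, "dy": -6.2, "dz": -0.5, "az": -14.6},
    {"dx": 9.9, "dy": -6.2, "dz": -0.5, "az": -14.6}
  ],
  "jaw": 0.5,
  "force": 20
}}

```text
invalid input at $.steps[0]: expected keys dx, dy, dz, ax, ay, az
```

```bash
python3 -c "
from h import *
go(.62,0,.25,1.57)"
```

```text
d [9.89, -6.174, -0.523] a [-0.0, -0.0, -14.62] pos [0.1593, -0.5264, 0.2186] yaw 0.294
```

>>> {"fn": "step_arm", "kwargs": {
  "steps": [
    {"dx": 1.0, "dy": -0.6, "dz": -0.5, "ax": 0, "ay": 0, "az": -2},
    {"dx": 5, "dy": -3.1, "dz": -0.5, "ax": 0, "ay": 0, "az": -14.6},
    {"dx": 5, "dy": -3.1, "dz": -0.5, "ax": 0, "ay": 0, "az": -14.6},
    {"dx": 5, "dy": -3.1, "dz": -0.5, "ax": 0, "ay": 0, "az": -14.6},
    {"dx": 9.9, "dy": -6.2, "dz": -0.5, "ax": 0, "ay": 0, "az": -14.6},
    {"dx": 9.9, "dy": -6.2, "dz": -0.5, "ax": 0, "ay": 0, "az": -14.6},
    {"dx": 9.9, "dy": -6.2, "dz": -0.5, "ax": 0, "ay": 0, "az": -14.6},
    {"dx": 9.9, "dy": -6.2, "dz": -0.5, "ax": 0, "ay": 0, "az": -14.6}
  ],
  "jaw": 0.5,
  "force": 20
}}

```text
t: 1.55
eef_pos: [0.4863, -0.1522, 0.248]
orientation: [2.221, 2.22, 0.0]
ft_force: [1.0, -1.1, -1.1]
gripper_width: 0.0465
finger_force: 0.0
```

```bash
python3 -c "
from h import *
go(.62,0,.25,1.57)"
```

```text
d [2.537, 2.226, -0.033] a [0.01, 0.0, 0.0] pos [0.4863, -0.1522, 0.248] yaw 1.57
```

>>> {"fn": "step_arm", "kwargs": {
  "steps": [
    {"dx": 2.5, "dy": 2.2, "dz": 0, "ax": 0, "ay": 0, "az": 0},
    {"dx": 2.5, "dy": 2.2, "dz": 0, "ax": 0, "ay": 0, "az": 0},
    {"dx": 2.5, "dy": 2.2, "dz": 0, "ax": 0, "ay": 0, "az": 0},
    {"dx": 2.5, "dy": 2.2, "dz": 0, "ax": 0, "ay": 0, "az": 0},
    {"dx": 2.5, "dy": 2.2, "dz": 0, "ax": 0, "ay": 0, "az": 0},
    {"dx": 2.5, "dy": 2.2, "dz": 0, "ax": 0, "ay": 0, "az": 0}
  ]
}}

```text
t: 2.3
eef_pos: [0.6169, -0.0055, 0.2479]
orientation: [2.226, 2.217, -0.0]
ft_force: [-0.3, -0.1, 0.1]
gripper_width: 0.0469
finger_force: 0.0
```

```bash
python3 - <<'E'
from h import *
im,K,W=snap("wrist","w1.png")
S=[[0.6908, 0.0685], [0.6343, 0.0214], [0.6485, -0.0502], [0.684, -0.1031]]
print(w2px(K,W,[s+[.04] for s in S]).round(0).tolist())
for nm in("sample1_mid","block_mid","pocket","lever"):
  for d in trace("wrist",nm)[:5]: print(nm,round(d["score"],2),d["mask"].sum(),d["extent"])
go(.684,-.103,.1)
E
```

```text
[[401.0, 115.0], [333.0, 171.0], [348.0, 248.0], [384.0, 301.0]]
sample1_mid 0.69 1024 [328.7, 220.2, 361.5, 258.6]
pocket 0.56 7309 [58.8, 2.4, 214.8, 112.1]
lever 0.57 2321 [165.9, 1.8, 217.3, 110.2]
d [-1.628, 1.117, 2.467] a [0.0, 0.0, 0.0] pos [0.6173, -0.0051, 0.248] yaw 1.567
```

View pics/w1.png

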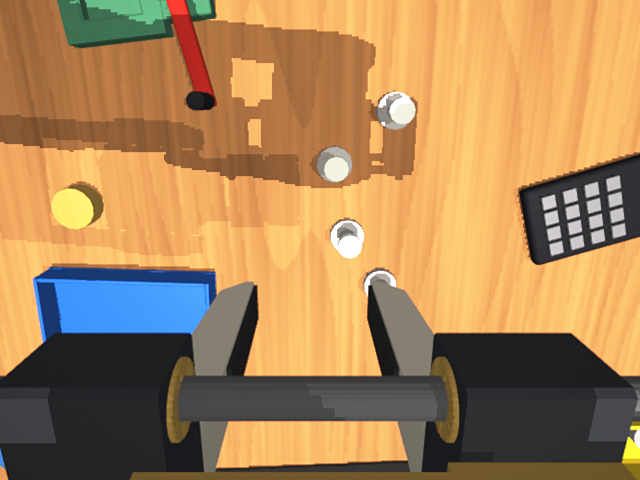

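The heads appear at (401,110), (336,168) and (348,245), which agrees with the estimates to a few mm.

>>> {"fn": "step_arm", "kwargs": {
  "steps": [
    {"dx": -1.6, "dy": 1.13, "dz": 1, "ax": 0, "ay": 0, "az": 0},
    {"dx": -1.6, "dy": 1.13, "dz": 2, "ax": 0, "ay": 0, "az": 0},
    {"dx": -1.6, "dy": 1.13, "dz": 2.6, "ax": 0, "ay": 0, "az": 0},
    {"dx": -1.6, "dy": 1.13, "dz": 2.8, "ax": 0, "ay": 0, "az": 0},
    {"dx": -1.6, "dy": 1.13, "dz": 3.3, "ax": 0, "ay": 0, "az": 0},
    {"dx": -1.6, "dy": 1.13, "dz": 3.6, "ax": 0, "ay": 0, "az": 0},
    {"dx": -1.6, "dy": 1.13, "dz": 3.87, "ax": 0, "ay": 0, "az": 0},
    {"dx": -1.6, "dy": 1.13, "dz": 3.87, "ax": 0, "ay": 0, "az": 0}
  ]
}}

```text
t: 3.55
eef_pos: [0.6847, -0.1005, 0.0149]
orientation: [-2.224, -2.218, 0.001]
ft_force: [-0.6, -0.1, 0.6]
gripper_width: 0.0464
finger_force: 0.0
```

>>> {"fn": "step_arm", "kwargs": {
  "steps": [
    {"dx": 0, "dy": 0, "dz": 0, "ax": 0, "ay": 0, "az": 0},
    {"dx": 0, "dy": 0, "dz": 0, "ax": 0, "ay": 0, "az": 0},
    {"dx": 0, "dy": 0, "dz": 0, "ax": 0, "ay": 0, "az": 0},
    {"dx": 0, "dy": 0, "dz": 0, "ax": 0, "ay": 0, "az": 0},
    {"dx": 0, "dy": 0, "dz": 0, "ax": 0, "ay": 0, "az": 0}
  ],
  "jaw": 0.1,
  "force": 20
}}

```text
t: 4.18
eef_pos: [0.6855, -0.1006, 0.0161]
orientation: [2.224, 2.218, 0.001]
ft_force: [-0.4, 0.5, 4.5]
gripper_width: 0.0212
finger_force: 20.0
```

>>> {"fn": "step_arm", "kwargs": {
  "steps": [
    {"dx": 0, "dy": 0, "dz": -1, "ax": 0, "ay": 0, "az": 0},
    {"dx": -0.5, "dy": -0.9, "dz": -1.6, "ax": 0, "ay": 0, "az": 0},
    {"dx": -1, "dy": -1.8, "dz": -1.6, "ax": 0, "ay": 0, "az": 0},
    {"dx": -1.5, "dy": -2.7, "dz": -1.6, "ax": 0, "ay": 0, "az": 0},
    {"dx": -1.97, "dy": -3.75, "dz": -1.6, "ax": 0, "ay": 0, "az": 0},
    {"dx": -1.97, "dy": -3.75, "dz": -1.2, "ax": 0, "ay": 0, "az": 0},
    {"dx": -1.97, "dy": -3.75, "dz": -0.5, "ax": 0, "ay": 0, "az": 0},
    {"dx": -1.97, "dy": -3.75, "dz": -0.09, "ax": 0, "ay": 0, "az": 0}
  ]
}}

```text
t: 5.18
eef_pos: [0.4588, -0.2178, 0.0193]
orientation: [-2.224, -2.216, 0.001]
ft_force: [6.6, 0.9, 18.7]
gripper_width: 0.0213
finger_force: 20.0
```

>>> {"fn": "step_arm", "kwargs": {
  "steps": [
    {"dx": 0, "dy": 0, "dz": 0, "ax": 0, "ay": 0, "az": 0},
    {"dx": 0, "dy": 0, "dz": 0, "ax": 0, "ay": 0, "az": 0}
  ]
}}

```text
t: 5.42
eef_pos: [0.46, -0.2182, 0.0216]
orientation: [2.224, 2.218, 0.0]
ft_force: [0.2, 0.9, -0.7]
gripper_width: 0.0214
finger_force: 20.0
```

>>> {"fn": "step_arm", "kwargs": {
  "steps": [
    {"dx": 0, "dy": 0, "dz": 0, "ax": 0, "ay": 0, "az": 0},
    {"dx": 0, "dy": 0, "dz": 0, "ax": 0, "ay": 0, "az": 0},
    {"dx": 0, "dy": 0, "dz": 0, "ax": 0, "ay": 0, "az": 0}
  ],
  "jaw": 0.36
}}

```text
t: 5.8
eef_pos: [0.46, -0.2181, 0.0213]
orientation: [2.224, 2.218, 0.0]
ft_force: [-0.1, -0.5, -0.9]
gripper_width: 0.0334
finger_force: 0.0
```

>>> {"fn": "step_arm", "kwargs": {
  "steps": [
    {"dx": 0, "dy": 0, "dz": -0.5, "ax": 0, "ay": 0, "az": 0},
    {"dx": 0, "dy": 0, "dz": -1.4, "ax": 0, "ay": 0, "az": 0},
    {"dx": 0, "dy": 0, "dz": -1.4, "ax": 0, "ay": 0, "az": 0}
  ]
}}

```text
t: 6.18
eef_pos: [0.4615, -0.2191, 0.1083]
orientation: [2.22, 2.214, 0.003]
ft_force: [-0.2, -0.4, -0.1]
gripper_width: 0.0334
finger_force: 0.0
```

```bash
python3 -c "
from h import *
go(.6495,-.048,.1,np.pi/2); go(.6495,-.048,.016,np.pi/2)"
```

```text
d [2.861, 3.124, 0.147] a [0.06, 0.04, -0.03] pos [0.4615, -0.2191, 0.1083] yaw 1.568
d [2.865, 3.116, 1.547] a [0.06, 0.04, -0.03] pos [0.4615, -0.2191, 0.1083] yaw 1.568
```

>>> {"fn": "step_arm", "kwargs": {
  "steps": [
    {"dx": 0.8, "dy": 0.9, "dz": 0, "ax": 0, "ay": 0, "az": 0},
    {"dx": 1.5, "dy": 1.8, "dz": 0, "ax": 0, "ay": 0, "az": 0},
    {"dx": 2.2, "dy": 2.6, "dz": 0, "ax": 0, "ay": 0, "az": 0},
    {"dx": 2.84, "dy": 3.16, "dz": 0, "ax": 0, "ay": 0, "az": 0},
    {"dx": 2.84, "dy": 3.16, "dz": 0.3, "ax": 0, "ay": 0, "az": 0},
    {"dx": 2.84, "dy": 3.16, "dz": 1.0, "ax": 0, "ay": 0, "az": 0},
    {"dx": 2.84, "dy": 3.16, "dz": 1.5, "ax": 0, "ay": 0, "az": 0},
    {"dx": 2.84, "dy": 3.16, "dz": 1.5, "ax": 0, "ay": 0, "az": 0}
  ],
  "jaw": 0.5
}}

```text
t: 7.18
eef_pos: [0.6473, -0.0486, 0.0117]
orientation: [-2.222, -2.214, 0.006]
ft_force: [-0.3, -0.4, 0.6]
gripper_width: 0.0465
finger_force: 0.0
```

>>> {"fn": "step_arm", "kwargs": {
  "steps": [
    {"dx": 0, "dy": 0, "dz": 0, "ax": 0, "ay": 0, "az": 0},
    {"dx": 0, "dy": 0, "dz": 0, "ax": 0, "ay": 0, "az": 0},
    {"dx": 0, "dy": 0, "dz": 0, "ax": 0, "ay": 0, "az": 0},
    {"dx": 0, "dy": 0, "dz": 0, "ax": 0, "ay": 0, "az": 0},
    {"dx": 0, "dy": 0, "dz": 0, "ax": 0, "ay": 0, "az": 0}
  ],
  "jaw": 0.1
}}

```text
t: 7.8
eef_pos: [0.6505, -0.0484, 0.0159]
orientation: [2.224, 2.217, 0.002]
ft_force: [0.3, -0.7, 6.4]
gripper_width: 0.0213
finger_force: 20.0
```

>>> {"fn": "step_arm", "kwargs": {
  "steps": [
    {"dx": 0, "dy": 0, "dz": -1, "ax": 0, "ay": 0, "az": 0},
    {"dx": -0.5, "dy": -0.8, "dz": -1.6, "ax": 0, "ay": 0, "az": 0},
    {"dx": -1.0, "dy": -1.6, "dz": -1.6, "ax": 0, "ay": 0, "az": 0},
    {"dx": -1.6, "dy": -2.4, "dz": -1.6, "ax": 0, "ay": 0, "az": 0},
    {"dx": -2.2, "dy": -3.2, "dz": -1.6, "ax": 0, "ay": 0, "az": 0},
    {"dx": -2.87, "dy": -4.0, "dz": -1.6, "ax": 0, "ay": 0, "az": 0},
    {"dx": -2.87, "dy": -4.34, "dz": -1.6, "ax": 0, "ay": 0, "az": 0},
    {"dx": -2.87, "dy": -4.34, "dz": -1.2, "ax": 0, "ay": 0, "az": 0}
  ]
}}

```text
t: 8.8
eef_pos: [0.3883, -0.2205, 0.0878]
orientation: [2.225, 2.214, 0.001]
ft_force: [0.9, 0.8, -1.5]
gripper_width: 0.021
finger_force: 20.0
```

>>> {"fn": "step_arm", "kwargs": {
  "steps": [
    {"dx": 0, "dy": 0, "dz": 0.6, "ax": 0, "ay": 0, "az": 0},
    {"dx": 0, "dy": 0, "dz": 1.0, "ax": 0, "ay": 0, "az": 0},
    {"dx": 0, "dy": 0, "dz": 1.11, "ax": 0, "ay": 0, "az": 0},
    {"dx": 0, "dy": 0, "dz": 1.11, "ax": 0, "ay": 0, "az": 0}
  ]
}}

```text
t: 9.3
eef_pos: [0.3891, -0.2197, 0.0206]
orientation: [-2.225, -2.218, -0.0]
ft_force: [0.8, 0.2, -1.5]
gripper_width: 0.0215
finger_force: 20.0
```

>>> {"fn": "step_arm", "kwargs": {
  "steps": [
    {"dx": 0, "dy": 0, "dz": 0, "ax": 0, "ay": 0, "az": 0},
    {"dx": 0, "dy": 0, "dz": 0, "ax": 0, "ay": 0, "az": 0},
    {"dx": 0, "dy": 0, "dz": 0, "ax": 0, "ay": 0, "az": 0}
  ],
  "jaw": 0.36
}}

```text
t: 9.68
eef_pos: [0.3892, -0.2198, 0.0207]
orientation: [2.224, 2.218, 0.0]
ft_force: [0.4, -0.2, 0.0]
gripper_width: 0.0334
finger_force: 0.0
```

>>> {"fn": "step_arm", "kwargs": {
  "steps": [
    {"dx": 0, "dy": 0, "dz": -0.5, "ax": 0, "ay": 0, "az": 0},
    {"dx": 0, "dy": 0, "dz": -1.4, "ax": 0, "ay": 0, "az": 0},
    {"dx": 0, "dy": 0, "dz": -1.4, "ax": 0, "ay": 0, "az": 0},
    {"dx": 0, "dy": 0, "dz": -1.4, "ax": 0, "ay": 0, "az": 0}
  ]
}}

```text
t: 10.18
eef_pos: [0.3887, -0.2195, 0.1041]
orientation: [-2.225, -2.218, 0.0]
ft_force: [0.0, 0.3, -0.3]
gripper_width: 0.0336
finger_force: 0.0
```

```bash
python3 - <<'E'
from h import *
go(.635,.024,.016,np.pi/2)
im,K,W=snap("top","t1.png"); a=im[110:280,175:435,::-1]
cv2.imwrite("pics/c3.png",cv2.resize(a,None,fx=3,fy=3,interpolation=2))
E
```

```text
d [4.07, 4.093, 1.468] a [-0.0, -0.0, -0.03] pos [0.3887, -0.2195, 0.1041] yaw 1.568
```

View pics/c3.png

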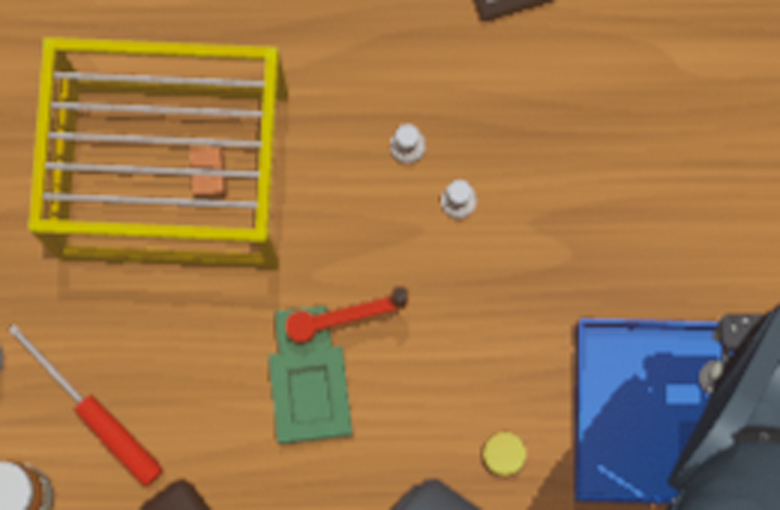

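The two remaining samples have not moved, at (409,135) and (460,190). One placed sample can be seen in the tray.

>>> {"fn": "step_arm", "kwargs": {
  "steps": [
    {"dx": 0.7, "dy": 0.7, "dz": 0, "ax": 0, "ay": 0, "az": 0},
    {"dx": 1.4, "dy": 1.4, "dz": 0, "ax": 0, "ay": 0, "az": 0},
    {"dx": 2.1, "dy": 2.1, "dz": 0, "ax": 0, "ay": 0, "az": 0},
    {"dx": 2.8, "dy": 2.8, "dz": 0, "ax": 0, "ay": 0, "az": 0},
    {"dx": 3.5, "dy": 3.5, "dz": 0, "ax": 0, "ay": 0, "az": 0},
    {"dx": 4.06, "dy": 4.09, "dz": 0, "ax": 0, "ay": 0, "az": 0},
    {"dx": 4.06, "dy": 4.09, "dz": 0, "ax": 0, "ay": 0, "az": 0},
    {"dx": 4.06, "dy": 4.09, "dz": 0.6, "ax": 0, "ay": 0, "az": 0}
  ],
  "jaw": 0.5
}}

```text
t: 11.22
eef_pos: [0.6357, 0.0231, 0.0684]
orientation: [2.223, 2.218, 0.002]
ft_force: [-0.6, -1.0, 0.4]
gripper_width: 0.0467
finger_force: 0.0
```

>>> {"fn": "step_arm", "kwargs": {
  "steps": [
    {"dx": 0, "dy": 0, "dz": 0.6, "ax": 0, "ay": 0, "az": 0},
    {"dx": 0, "dy": 0, "dz": 0.87, "ax": 0, "ay": 0, "az": 0},
    {"dx": 0, "dy": 0, "dz": 0.87, "ax": 0, "ay": 0, "az": 0}
  ]
}}

```text
t: 11.6
eef_pos: [0.6341, 0.0228, 0.0151]
orientation: [-2.224, -2.216, 0.003]
ft_force: [-0.3, -0.0, -0.5]
gripper_width: 0.0464
finger_force: 0.0
```

>>> {"fn": "step_arm", "kwargs": {
  "steps": [
    {"dx": 0, "dy": 0, "dz": 0, "ax": 0, "ay": 0, "az": 0},
    {"dx": 0, "dy": 0, "dz": 0, "ax": 0, "ay": 0, "az": 0},
    {"dx": 0, "dy": 0, "dz": 0, "ax": 0, "ay": 0, "az": 0},
    {"dx": 0, "dy": 0, "dz": 0, "ax": 0, "ay": 0, "az": 0},
    {"dx": 0, "dy": 0, "dz": 0, "ax": 0, "ay": 0, "az": 0}
  ],
  "jaw": 0.1
}}

```text
t: 12.22
eef_pos: [0.6357, 0.0232, 0.0169]
orientation: [2.224, 2.217, 0.002]
ft_force: [-0.1, -0.0, 6.5]
gripper_width: 0.0212
finger_force: 20.0
```

>>> {"fn": "step_arm", "kwargs": {
  "steps": [
    {"dx": 0, "dy": 0, "dz": -1, "ax": 0, "ay": 0, "az": 0},
    {"dx": -0.5, "dy": -0.6, "dz": -1.6, "ax": 0, "ay": 0, "az": 0},
    {"dx": -1.2, "dy": -1.3, "dz": -1.6, "ax": 0, "ay": 0, "az": 0},
    {"dx": -1.9, "dy": -2.0, "dz": -1.6, "ax": 0, "ay": 0, "az": 0},
    {"dx": -2.63, "dy": -2.7, "dz": -1.6, "ax": 0, "ay": 0, "az": 0},
    {"dx": -2.63, "dy": -2.93, "dz": -1.6, "ax": 0, "ay": 0, "az": 0},
    {"dx": -2.63, "dy": -2.93, "dz": -1.6, "ax": 0, "ay": 0, "az": 0},
    {"dx": -2.63, "dy": -2.93, "dz": -1.2, "ax": 0, "ay": 0, "az": 0}
  ]
}}

```text
t: 13.22
eef_pos: [0.4609, -0.1338, 0.0891]
orientation: [2.221, 2.217, 0.003]
ft_force: [0.3, 0.2, -0.6]
gripper_width: 0.0211
finger_force: 20.0
```

>>> {"fn": "step_arm", "kwargs": {
  "steps": [
    {"dx": 0, "dy": 0, "dz": 0.6, "ax": 0, "ay": 0, "az": 0},
    {"dx": 0, "dy": 0, "dz": 1.0, "ax": 0, "ay": 0, "az": 0},
    {"dx": 0, "dy": 0, "dz": 1.12, "ax": 0, "ay": 0, "az": 0},
    {"dx": 0, "dy": 0, "dz": 1.12, "ax": 0, "ay": 0, "az": 0}
  ]
}}

```text
t: 13.72
eef_pos: [0.4597, -0.1335, 0.021]
orientation: [2.223, 2.219, 0.0]
ft_force: [-0.3, -0.4, -1.1]
gripper_width: 0.0207
finger_force: 20.0
```

>>> {"fn": "step_arm", "kwargs": {
  "steps": [
    {"dx": 0, "dy": 0, "dz": 0, "ax": 0, "ay": 0, "az": 0},
    {"dx": 0, "dy": 0, "dz": 0, "ax": 0, "ay": 0, "az": 0},
    {"dx": 0, "dy": 0, "dz": 0, "ax": 0, "ay": 0, "az": 0}
  ],
  "jaw": 0.36
}}

```text
t: 14.1
eef_pos: [0.4591, -0.1341, 0.0213]
orientation: [2.224, 2.218, 0.0]
ft_force: [0.3, -0.1, 0.5]
gripper_width: 0.0338
finger_force: 0.0
```

>>> {"fn": "step_arm", "kwargs": {
  "steps": [
    {"dx": 0, "dy": 0, "dz": -0.5, "ax": 0, "ay": 0, "az": 0},
    {"dx": 0, "dy": 0, "dz": -1.4, "ax": 0, "ay": 0, "az": 0},
    {"dx": 0, "dy": 0, "dz": -1.4, "ax": 0, "ay": 0, "az": 0},
    {"dx": 0, "dy": 0, "dz": -1.4, "ax": 0, "ay": 0, "az": 0}
  ]
}}

```text
t: 14.6
eef_pos: [0.4585, -0.134, 0.1046]
orientation: [-2.225, -2.218, 0.0]
ft_force: [0.1, -0.6, 0.2]
gripper_width: 0.0332
finger_force: 0.0
```

```bash
python3 - <<'E'
from h import *
go(.6915,.072,.016,np.pi/2)
E
```

```text
d [3.444, 3.873, 1.476] a [-0.0, -0.0, -0.03] pos [0.4585, -0.134, 0.1046] yaw 1.568
```

>>> {"fn": "step_arm", "kwargs": {
  "steps": [
    {"dx": 0.6, "dy": 0.8, "dz": 0, "ax": 0, "ay": 0, "az": 0},
    {"dx": 1.2, "dy": 1.6, "dz": 0, "ax": 0, "ay": 0, "az": 0},
    {"dx": 1.8, "dy": 2.4, "dz": 0, "ax": 0, "ay": 0, "az": 0},
    {"dx": 2.4, "dy": 3.1, "dz": 0, "ax": 0, "ay": 0, "az": 0},
    {"dx": 3.0, "dy": 3.6, "dz": 0, "ax": 0, "ay": 0, "az": 0},
    {"dx": 3.44, "dy": 3.87, "dz": 0, "ax": 0, "ay": 0, "az": 0},
    {"dx": 3.44, "dy": 3.87, "dz": 0, "ax": 0, "ay": 0, "az": 0},
    {"dx": 3.44, "dy": 3.87, "dz": 0.6, "ax": 0, "ay": 0, "az": 0}
  ],
  "jaw": 0.5
}}

```text
t: 15.6
eef_pos: [0.6924, 0.0713, 0.0694]
orientation: [2.223, 2.217, 0.003]
ft_force: [-0.2, -0.2, -0.9]
gripper_width: 0.0464
finger_force: 0.0
```

>>> {"fn": "step_arm", "kwargs": {
  "steps": [
    {"dx": 0, "dy": 0, "dz": 0.6, "ax": 0, "ay": 0, "az": 0},
    {"dx": 0, "dy": 0, "dz": 0.88, "ax": 0, "ay": 0, "az": 0},
    {"dx": 0, "dy": 0, "dz": 0.88, "ax": 0, "ay": 0, "az": 0}
  ]
}}

```text
t: 15.98
eef_pos: [0.6908, 0.0711, 0.0149]
orientation: [-2.224, -2.216, 0.003]
ft_force: [0.5, -0.1, 1.0]
gripper_width: 0.0465
finger_force: 0.0
```

>>> {"fn": "step_arm", "kwargs": {
  "steps": [
    {"dx": 0, "dy": 0, "dz": 0, "ax": 0, "ay": 0, "az": 0},
    {"dx": 0, "dy": 0, "dz": 0, "ax": 0, "ay": 0, "az": 0},
    {"dx": 0, "dy": 0, "dz": 0, "ax": 0, "ay": 0, "az": 0},
    {"dx": 0, "dy": 0, "dz": 0, "ax": 0, "ay": 0, "az": 0},
    {"dx": 0, "dy": 0, "dz": 0, "ax": 0, "ay": 0, "az": 0}
  ],
  "jaw": 0.1
}}

```text
t: 16.6
eef_pos: [0.6922, 0.0717, 0.017]
orientation: [2.224, 2.218, 0.002]
ft_force: [0.8, -0.1, 5.6]
gripper_width: 0.0214
finger_force: 20.0
```

>>> {"fn": "step_arm", "kwargs": {
  "steps": [
    {"dx": 0, "dy": 0, "dz": -1, "ax": 0, "ay": 0, "az": 0},
    {"dx": -0.6, "dy": -0.6, "dz": -1.6, "ax": 0, "ay": 0, "az": 0},
    {"dx": -1.3, "dy": -1.3, "dz": -1.6, "ax": 0, "ay": 0, "az": 0},
    {"dx": -2.0, "dy": -2.0, "dz": -1.6, "ax": 0, "ay": 0, "az": 0},
    {"dx": -2.7, "dy": -2.7, "dz": -1.6, "ax": 0, "ay": 0, "az": 0},
    {"dx": -3.3, "dy": -3.5, "dz": -1.6, "ax": 0, "ay": 0, "az": 0},
    {"dx": -3.44, "dy": -4.4, "dz": -1.6, "ax": 0, "ay": 0, "az": 0},
    {"dx": -3.44, "dy": -5.04, "dz": -1.6, "ax": 0, "ay": 0, "az": 0}
  ]
}}

```text
t: 17.6
eef_pos: [0.3862, -0.1341, 0.1119]
orientation: [-2.225, -2.216, 0.001]
ft_force: [0.3, -0.4, -1.6]
gripper_width: 0.0215
finger_force: 20.0
```

>>> {"fn": "step_arm", "kwargs": {
  "steps": [
    {"dx": 0, "dy": 0, "dz": 0, "ax": 0, "ay": 0, "az": 0},
    {"dx": 0, "dy": 0, "dz": 0.6, "ax": 0, "ay": 0, "az": 0},
    {"dx": 0, "dy": 0, "dz": 1.2, "ax": 0, "ay": 0, "az": 0},
    {"dx": 0, "dy": 0, "dz": 1.52, "ax": 0, "ay": 0, "az": 0},
    {"dx": 0, "dy": 0, "dz": 1.52, "ax": 0, "ay": 0, "az": 0}
  ]
}}

```text
t: 18.23
eef_pos: [0.3889, -0.1337, 0.02]
orientation: [-2.223, -2.217, 0.001]
ft_force: [0.5, 0.5, -0.7]
gripper_width: 0.0211
finger_force: 20.0
```

>>> {"fn": "step_arm", "kwargs": {
  "steps": [
    {"dx": 0, "dy": 0, "dz": 0, "ax": 0, "ay": 0, "az": 0},
    {"dx": 0, "dy": 0, "dz": 0, "ax": 0, "ay": 0, "az": 0},
    {"dx": 0, "dy": 0, "dz": 0, "ax": 0, "ay": 0, "az": 0}
  ],
  "jaw": 0.36
}}

```text
t: 18.6
eef_pos: [0.3889, -0.134, 0.0214]
orientation: [2.224, 2.218, 0.001]
ft_force: [0.4, 0.3, 0.5]
gripper_width: 0.0337
finger_force: 0.0
```

>>> {"fn": "step_arm", "kwargs": {
  "steps": [
    {"dx": 0, "dy": 0, "dz": -0.5, "ax": 0, "ay": 0, "az": 0},
    {"dx": 0, "dy": 0, "dz": -1.4, "ax": 0, "ay": 0, "az": 0},
    {"dx": 0, "dy": 0, "dz": -2.4, "ax": 0, "ay": 0, "az": 0},
    {"dx": 0, "dy": 0, "dz": -2.4, "ax": 0, "ay": 0, "az": 0}
  ]
}}

```text
t: 19.1
eef_pos: [0.3905, -0.1347, 0.1689]
orientation: [2.219, 2.213, 0.004]
ft_force: [0.3, 1.3, -0.4]
gripper_width: 0.0336
finger_force: 0.0
```

```bash
python3 - <<'E'
from h import *
K,W=cam("top")
print(px2w(K,W,[(481,228),(480.5,211),(482,248)],.044).round(4), px2w(K,W,[(474.5,134)],.042).round(4))
im=cv2.imread("pics/t1.png"); o=cv2.imread("pics/top0.png")[115:270,430:510]
hsv=cv2.cvtColor(cv2.imread("pics/top0.png"),cv2.COLOR_BGR2HSV); m=cv2.inRange(hsv,(8,170,170),(22,255,255)); m[:,:460]=0;m[:,500:]=0;m[:200]=0;m[260:]=0
ys,xs=np.nonzero(m);r=cv2.minAreaRect(np.c_[xs,ys].astype(np.float32));print(len(xs),r,px2w(K,W,cv2.boxPoints(r),.04).round(4).tolist(),px2w(K,W,[r[0]],.04))
go(.46,-.31,.25,0)
E
```

```text
[[ 0.4727 -0.4039]
 [ 0.5209 -0.4053]
 [ 0.4165 -0.4034]] [[ 0.7462 -0.4018]]
296 ((480.7080993652344, 227.9136962890625), (38.259666442871094, 7.837175369262695), 85.91438293457031) [[0.5272, -0.3926], [0.5286, -0.4148], [0.4204, -0.416], [0.4191, -0.394]] [[ 0.47352395 -0.40434276]]
d [-2.922, 1.177, -1.333] a [0.1, -0.04, 17.97] pos [0.3905, -0.1347, 0.1689] yaw 1.568
```

>>> {"fn": "step_arm", "kwargs": {
  "steps": [
    {"dx": -0.6, "dy": 0.3, "dz": 0, "ax": 0, "ay": 0, "az": 2},
    {"dx": -1.2, "dy": 0.6, "dz": 0, "ax": 0, "ay": 0, "az": 4},
    {"dx": -1.8, "dy": 0.9, "dz": 0, "ax": 0, "ay": 0, "az": 6},
    {"dx": -2.4, "dy": 1.2, "dz": 0, "ax": 0, "ay": 0, "az": 8},
    {"dx": -3.0, "dy": 1.5, "dz": 0, "ax": 0, "ay": 0, "az": 10},
    {"dx": -3.6, "dy": 1.7, "dz": 0, "ax": 0, "ay": 0, "az": 12},
    {"dx": -4.0, "dy": 1.9, "dz": 0, "ax": 0, "ay": 0, "az": 14},
    {"dx": -4.0, "dy": 1.9, "dz": 0, "ax": 0, "ay": 0, "az": 16}
  ],
  "jaw": 0.6,
  "force": 60
}}

```text
t: 20.1
eef_pos: [0.5019, -0.3754, 0.1635]
orientation: [-3.13, -0.258, 0.001]
ft_force: [-0.4, 0.1, -0.3]
gripper_width: 0.0556
finger_force: 0.0
```

```bash
python3 - <<'E'
from h import *
im,K,W=snap("wrist","w2.png")
for n in("rod_grip","mat_grip"):
  for d in trace("wrist",n)[:2]: print(n,d["score"],d["mask"].sum(),d["extent"])
hsv=cv2.cvtColor(im,cv2.COLOR_RGB2HSV); m=cv2.inRange(hsv,(8,170,150),(22,255,255)); m=cv2.morphologyEx(m,cv2.MORPH_OPEN,np.ones((5,5)))
c=max(cv2.findContours(m,0,2)[0],key=cv2.contourArea); r=cv2.minAreaRect(c); print(r,px2w(K,W,cv2.boxPoints(r),.048).round(4).tolist())
go(.508,-.404,.012,0)
E
```

```text
rod_grip 0.79 8588 [316.6, 0.0, 402.5, 339.0]
mat_grip 0.92 43690 [261.3, 0.0, 464.9, 348.9]
((350.5972595214844, 227.1908416748047), (39.194297790527344, 86.18462371826172), 9.865806579589844) [[0.4746, -0.3867], [0.5355, -0.386], [0.5353, -0.4122], [0.4741, -0.4145]]
d [0.021, 0.515, 2.533] a [-0.01, 0.01, 2.0] pos [0.5016, -0.3739, 0.164] yaw 0.175
```

View pics/w2.png

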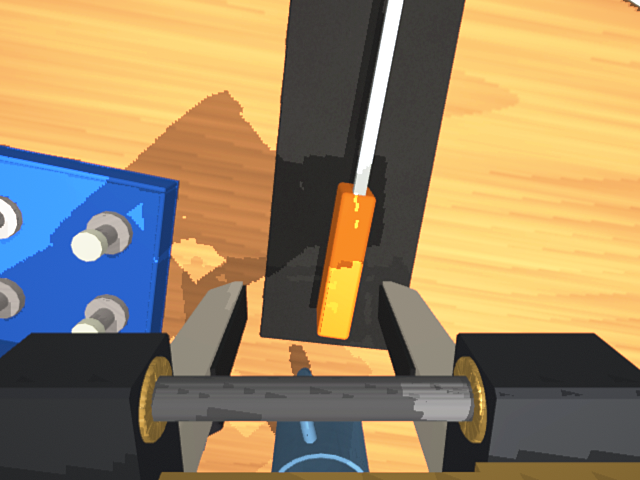

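The wrist view shows the handle from (360,190) to (334,318), with the mat's back edge at (262,335)–(400,349). The samples are standing in the tray.

```bash
python3 - <<'E'
from h import *
K,W=cam("wrist")
print(px2w(K,W,[(361,190),(336,318),(334,337)],.048).round(4).tolist(),px2w(K,W,[(390,10)],.046).round(4),px2w(K,W,[(262,335),(400,349)],.004).round(4).tolist())
E
```

```text
[[0.5321, -0.4], [0.436, -0.4015], [0.4204, -0.4029]] [[ 0.6418 -0.395 ]] [[0.3868, -0.3487], [0.3941, -0.4682]]
```

>>> {"fn": "step_arm", "kwargs": {
  "steps": [
    {"dx": 0.06, "dy": 0.46, "dz": 0, "ax": 0, "ay": 0, "az": 1.65},
    {"dx": 0.06, "dy": 0.46, "dz": 0.5, "ax": 0, "ay": 0, "az": 1.65},
    {"dx": 0.06, "dy": 0.46, "dz": 1.3, "ax": 0, "ay": 0, "az": 1.65},
    {"dx": 0.06, "dy": 0.46, "dz": 2.0, "ax": 0, "ay": 0, "az": 1.65},
    {"dx": 0.06, "dy": 0.46, "dz": 2.53, "ax": 0, "ay": 0, "az": 1.65},
    {"dx": 0.06, "dy": 0.46, "dz": 2.53, "ax": 0, "ay": 0, "az": 1.65}
  ]
}}

```text
t: 21.0
eef_pos: [0.5089, -0.3994, 0.0109]
orientation: [-3.138, -0.049, 0.005]
ft_force: [-0.3, 0.2, 0.7]
gripper_width: 0.056
finger_force: 0.0
```

>>> {"fn": "step_arm", "kwargs": {
  "steps": [
    {"dx": 0, "dy": 0, "dz": 0, "ax": 0, "ay": 0, "az": 0},
    {"dx": 0, "dy": 0, "dz": 0, "ax": 0, "ay": 0, "az": 0},
    {"dx": 0, "dy": 0, "dz": 0, "ax": 0, "ay": 0, "az": 0},
    {"dx": 0, "dy": 0, "dz": 0, "ax": 0, "ay": 0, "az": 0},
    {"dx": 0, "dy": 0, "dz": 0, "ax": 0, "ay": 0, "az": 0},
    {"dx": 0, "dy": 0, "dz": 0, "ax": 0, "ay": 0, "az": 0}
  ],
  "jaw": 0.1,
  "force": 60
}}

```text
t: 21.75
eef_pos: [0.5105, -0.4012, 0.014]
orientation: [3.14, 0.043, 0.002]
ft_force: [-1.5, -0.6, 6.3]
gripper_width: 0.0238
finger_force: 60.0
```

>>> {"fn": "step_arm", "kwargs": {
  "steps": [
    {"dx": 0, "dy": 0, "dz": -0.3, "ax": 0, "ay": 0, "az": 0},
    {"dx": 0, "dy": 0, "dz": -0.8, "ax": 0, "ay": 0, "az": 0},
    {"dx": 0, "dy": 0, "dz": -1.4, "ax": 0, "ay": 0, "az": 0},
    {"dx": 0, "dy": 0, "dz": -2, "ax": 0, "ay": 0, "az": 0},
    {"dx": 0, "dy": 0, "dz": -2, "ax": 0, "ay": 0, "az": 0},
    {"dx": 0, "dy": 0, "dz": -2, "ax": 0, "ay": 0, "az": 0}
  ]
}}

```text
t: 22.5
eef_pos: [0.5097, -0.4003, 0.1322]
orientation: [-3.14, -0.044, 0.002]
ft_force: [0.1, 0.5, -1.5]
gripper_width: 0.0234
finger_force: 59.9
```

```bash
python3 - <<'E'
from h import *
im,K,W=snap("scene","s2.png"); s=get_state(); p=s["eef_pos"]; Q=R.from_rotvec(s["orientation"]).as_matrix(); x=Q[:,0]
print(p,np.arctan2(x[1],x[0]),w2px(K,W,[p+x*.241+[0,0,-.008],p+x*.241+[0,0,.034],p+x*.03+[0,0,.03]]))
go(.66,-.10,.13,np.pi/2)
cv2.imwrite("pics/s2c.png",cv2.resize(im[150:400,20:320,::-1],None,fx=2.4,fy=2.4))
E
```

```text
[ 0.50957159 -0.4001595   0.13174002] 0.02771193890641017 [[ 84.06344702 348.99280858]
 [ 76.35676634 331.6313867 ]
 [ 97.71417542 257.35056903]]
d [2.645, -4.931, 0.033] a [-0.03, 0.0, -17.68] pos [0.5096, -0.4002, 0.1317] yaw 0.028
```

View pics/s2c.png

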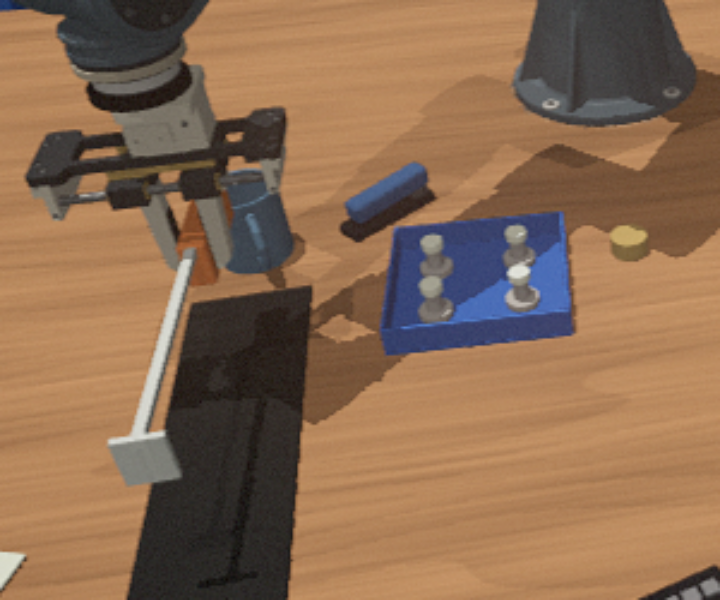

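The held rod is level; its plate is at scene px (80,333)–(82,350), close to the prediction. All four samples are in the tray.

>>> {"fn": "step_arm", "kwargs": {
  "steps": [
    {"dx": 0.3, "dy": -0.5, "dz": 0, "ax": 0, "ay": 0, "az": -1.7},
    {"dx": 0.6, "dy": -1.1, "dz": 0, "ax": 0, "ay": 0, "az": -3.7},
    {"dx": 0.9, "dy": -1.7, "dz": 0, "ax": 0, "ay": 0, "az": -5.7},
    {"dx": 1.2, "dy": -2.3, "dz": 0, "ax": 0, "ay": 0, "az": -7.7},
    {"dx": 1.5, "dy": -2.9, "dz": 0, "ax": 0, "ay": 0, "az": -9.7},
    {"dx": 1.8, "dy": -3.5, "dz": 0, "ax": 0, "ay": 0, "az": -11.7},
    {"dx": 2.1, "dy": -4.1, "dz": 0, "ax": 0, "ay": 0, "az": -13.7},
    {"dx": 2.4, "dy": -4.6, "dz": 0, "ax": 0, "ay": 0, "az": -15.5}
  ]
}}

```text
t: 23.55
eef_pos: [0.6462, -0.1192, 0.1314]
orientation: [-2.415, -2.006, 0.003]
ft_force: [0.0, -0.6, -1.5]
gripper_width: 0.0233
finger_force: 59.9
```

```bash
python3 - <<'E'
from h import *
go(.66,-.10,.06,np.pi/2)
im,K,W=snap("top","t3.png"); 
for d in trace("top","block_mid")[:2]:
  ys,xs=np.nonzero(d["mask"]); print(d["score"],len(xs),px2w(K,W,[[xs.mean(),ys.mean()]],.03).round(4))
cv2.imwrite("pics/c4.png",cv2.resize(im[110:250,175:375,::-1],None,fx=4,fy=4,interpolation=2))
E
```

```text
d [0.357, 0.17, 1.19] a [-0.03, -0.01, -2.12] pos [0.6462, -0.1192, 0.1314] yaw 1.386
0.71 155 [[0.6595 0.2601]]
```

View pics/c4.png

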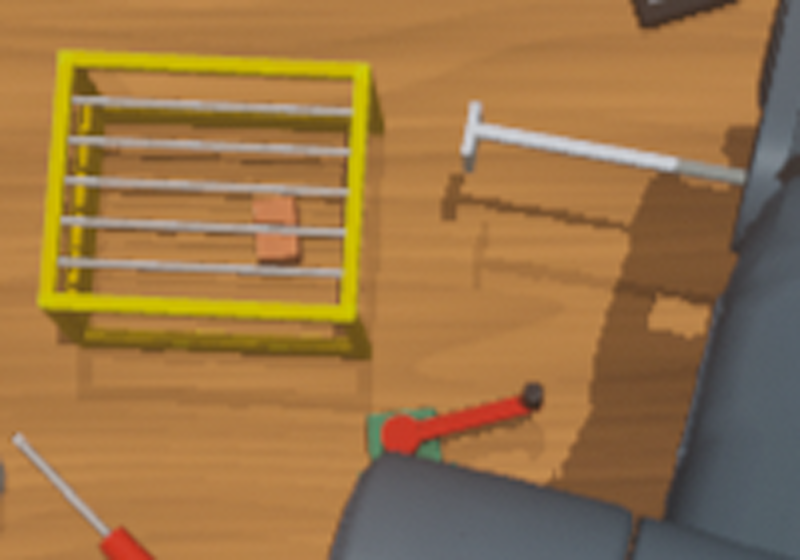

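The top view shows the rod in front of the mouth with its plate at c4 (471,135). The block is unchanged at (276,228).

>>> {"fn": "step_arm", "kwargs": {
  "steps": [
    {"dx": 0.2, "dy": -0.1, "dz": 0.3, "ax": 0, "ay": 0, "az": -1},
    {"dx": 0.46, "dy": -0.19, "dz": 0.8, "ax": 0, "ay": 0, "az": -1.54},
    {"dx": 0.46, "dy": -0.19, "dz": 1.16, "ax": 0, "ay": 0, "az": -1.54},
    {"dx": 0.46, "dy": -0.19, "dz": 1.16, "ax": 0, "ay": 0, "az": -1.54},
    {"dx": 0.46, "dy": -0.19, "dz": 1.16, "ax": 0, "ay": 0, "az": -1.54}
  ]
}}

```text
t: 24.28
eef_pos: [0.6406, -0.0922, 0.064]
orientation: [2.284, 2.157, 0.0]
ft_force: [-0.5, 0.4, -0.8]
gripper_width: 0.0237
finger_force: 59.9
```

```bash
python3 - <<'E'
from h import *
s=get_state(); go(.6477,.064,.062,1.52)
im,K,W=snap("scene","s3.png"); p=s["eef_pos"]; Q=R.from_rotvec(s["orientation"]).as_matrix(); x=Q[:,0]
h=p+x*.241; print(h); print(w2px(K,W,[h+[0,0,-.008],h+[0,0,.034]]).round(1).tolist())
cv2.imwrite("pics/s3c.png",cv2.resize(im[200:380,240:530,::-1],None,fx=2.7,fy=2.7,interpolation=2))
E
```

```text
d [2.606, -0.032, 0.033] a [0.0, 0.0, -0.08] pos [0.6406, -0.0922, 0.064] yaw 1.513
[0.65448026 0.14836141 0.06394438]
[[373.4, 297.5], [374.6, 282.4]]
```

View pics/s3c.png

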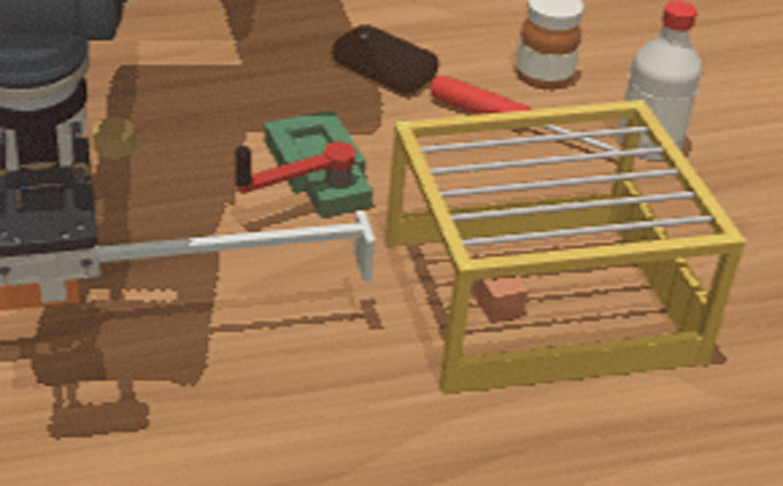

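The plate at (366,250) in the crop is in front of the mouth, higher than the block, and lined up with it.

>>> {"fn": "step_arm", "kwargs": {
  "steps": [
    {"dx": 0.4, "dy": 0, "dz": 0, "ax": 0, "ay": 0, "az": 0},
    {"dx": 0.9, "dy": 0, "dz": 0, "ax": 0, "ay": 0, "az": 0},
    {"dx": 1.4, "dy": 0, "dz": 0, "ax": 0, "ay": 0, "az": 0},
    {"dx": 1.9, "dy": -0.02, "dz": 0, "ax": 0, "ay": 0, "az": 0},
    {"dx": 2.3, "dy": -0.03, "dz": 0, "ax": 0, "ay": 0, "az": 0},
    {"dx": 2.6, "dy": -0.03, "dz": 0, "ax": 0, "ay": 0, "az": 0},
    {"dx": 2.6, "dy": -0.03, "dz": 0, "ax": 0, "ay": 0, "az": 0}
  ]
}}

```text
t: 25.2
eef_pos: [0.6475, 0.0653, 0.0636]
orientation: [2.281, 2.16, 0.0]
ft_force: [-0.1, -0.4, -2.5]
gripper_width: 0.0237
finger_force: 59.9
```

```bash
python3 - <<'E'
from h import *
im,K,W=snap("top","t4.png"); 
for d in trace("top","block_mid")[:2]:
  ys,xs=np.nonzero(d["mask"]); print(d["score"],len(xs),px2w(K,W,[[xs.mean(),ys.mean()]],.03).round(4))
cv2.imwrite("pics/c5.png",cv2.resize(im[110:220,175:325,::-1],None,fx=5,fy=5,interpolation=2))
E
```

```text
(no output)
```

View pics/c5.png

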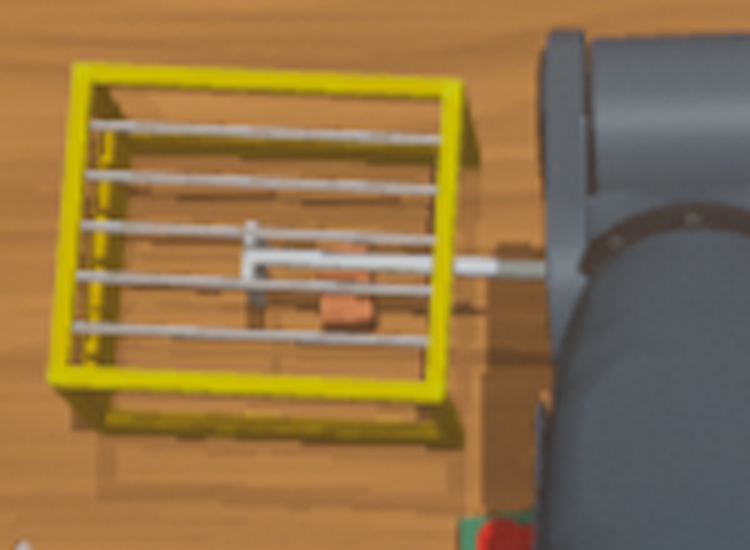

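The plate is behind the block with a clear gap, at columns 245–262 against 320–375 for the block. I'll lower it and draw the block out.

>>> {"fn": "step_arm", "kwargs": {
  "steps": [
    {"dx": 0, "dy": 0, "dz": 0.3, "ax": 0, "ay": 0, "az": 0},
    {"dx": 0, "dy": 0, "dz": 0.6, "ax": 0, "ay": 0, "az": 0},
    {"dx": 0, "dy": 0, "dz": 0.82, "ax": 0, "ay": 0, "az": 0},
    {"dx": 0, "dy": 0, "dz": 0.82, "ax": 0, "ay": 0, "az": 0}
  ]
}}

```text
t: 25.8
eef_pos: [0.6466, 0.064, 0.0127]
orientation: [-2.282, -2.157, 0.003]
ft_force: [0.4, 0.3, -2.0]
gripper_width: 0.024
finger_force: 59.9
```

>>> {"fn": "step_arm", "kwargs": {
  "steps": [
    {"dx": -0.2, "dy": 0, "dz": 0, "ax": 0, "ay": 0, "az": 0},
    {"dx": -0.4, "dy": 0, "dz": 0, "ax": 0, "ay": 0, "az": 0},
    {"dx": -0.6, "dy": 0, "dz": 0, "ax": 0, "ay": 0, "az": 0},
    {"dx": -0.8, "dy": 0, "dz": 0, "ax": 0, "ay": 0, "az": 0},
    {"dx": -1.0, "dy": 0, "dz": 0, "ax": 0, "ay": 0, "az": 0},
    {"dx": -1.2, "dy": 0, "dz": 0, "ax": 0, "ay": 0, "az": 0},
    {"dx": -1.4, "dy": 0, "dz": 0, "ax": 0, "ay": 0, "az": 0},
    {"dx": -1.6, "dy": 0, "dz": 0, "ax": 0, "ay": 0, "az": 0}
  ]
}}

```text
t: 26.8
eef_pos: [0.6421, -0.0324, 0.0144]
orientation: [-2.283, -2.158, -0.0]
ft_force: [-0.2, 2.9, 0.3]
gripper_width: 0.024
finger_force: 59.9
```

>>> {"fn": "step_arm", "kwargs": {
  "steps": [
    {"dx": -0.2, "dy": 0, "dz": 0, "ax": 0, "ay": 0, "az": 0},
    {"dx": -0.4, "dy": 0, "dz": 0, "ax": 0, "ay": 0, "az": 0},
    {"dx": -0.6, "dy": 0, "dz": 0, "ax": 0, "ay": 0, "az": 0},
    {"dx": -0.8, "dy": 0, "dz": 0, "ax": 0, "ay": 0, "az": 0},
    {"dx": -1.0, "dy": 0, "dz": 0, "ax": 0, "ay": 0, "az": 0},
    {"dx": -1.2, "dy": 0, "dz": 0, "ax": 0, "ay": 0, "az": 0},
    {"dx": -1.4, "dy": 0, "dz": 0, "ax": 0, "ay": 0, "az": 0},
    {"dx": -1.6, "dy": 0, "dz": 0, "ax": 0, "ay": 0, "az": 0}
  ]
}}

```text
t: 27.8
eef_pos: [0.6366, -0.1283, 0.0143]
orientation: [-2.283, -2.158, 0.0]
ft_force: [-0.1, 2.3, -0.4]
gripper_width: 0.0237
finger_force: 59.9
```

```bash
python3 - <<'E'
from h import *
s=get_state(); Q=R.from_rotvec(s["orientation"]).as_matrix(); print(s["eef_pos"], "hook",s["eef_pos"]+Q[:,0]*.241)
im,K,W=snap("top","t5.png"); 
for d in trace("top","block_mid")[:3]:
  ys,xs=np.nonzero(d["mask"]); r=cv2.minAreaRect(np.c_[xs,ys].astype(np.float32)); print(d["score"],len(xs),d["extent"],px2w(K,W,[[xs.mean(),ys.mean()]],.03).round(4),px2w(K,W,cv2.boxPoints(r),.03).round(3).tolist())
E
```

```text
[ 0.63663402 -0.1282784   0.01433339] hook [0.65016641 0.11234137 0.01434732]
0.62 103 [298.2, 163.7, 308.1, 178.8] [[0.6422 0.0944]] [[0.672, 0.109], [0.672, 0.08], [0.622, 0.081], [0.622, 0.109]]
```

>>> {"fn": "step_arm", "kwargs": {
  "steps": [
    {"dx": -0.2, "dy": 0, "dz": 0, "ax": 0, "ay": 0, "az": 0},
    {"dx": -0.4, "dy": 0, "dz": 0, "ax": 0, "ay": 0, "az": 0},
    {"dx": -0.6, "dy": 0, "dz": 0, "ax": 0, "ay": 0, "az": 0},
    {"dx": -0.6, "dy": 0, "dz": 0, "ax": 0, "ay": 0, "az": 0},
    {"dx": -0.4, "dy": 0, "dz": 0, "ax": 0, "ay": 0, "az": 0},
    {"dx": -0.3, "dy": 0, "dz": 0, "ax": 0, "ay": 0, "az": 0}
  ]
}}

```text
t: 28.65
eef_pos: [0.6358, -0.1441, 0.0144]
orientation: [-2.282, -2.159, 0.0]
ft_force: [0.7, -0.6, -2.2]
gripper_width: 0.0236
finger_force: 59.9
```

>>> {"fn": "step_arm", "kwargs": {
  "steps": [
    {"dx": 0, "dy": 0, "dz": -0.5, "ax": 0, "ay": 0, "az": 0},
    {"dx": 0, "dy": 0, "dz": -1.2, "ax": 0, "ay": 0, "az": 0},
    {"dx": 0, "dy": 0, "dz": -2, "ax": 0, "ay": 0, "az": 0},
    {"dx": 0, "dy": 0, "dz": -2, "ax": 0, "ay": 0, "az": 0}
  ]
}}

```text
t: 29.15
eef_pos: [0.6377, -0.1452, 0.1384]
orientation: [2.278, 2.155, 0.005]
ft_force: [0.4, 0.2, -2.2]
gripper_width: 0.0232
finger_force: 59.9
```

```bash
python3 - <<'E'
from h import *
go(.5103,-.4008,.13,.028)
im,K,W=snap("top","t6.png"); 
for d in trace("top","block_mid")[:3]:
  ys,xs=np.nonzero(d["mask"]); r=cv2.minAreaRect(np.c_[xs,ys].astype(np.float32)); print(d["score"],len(xs),d["extent"],px2w(K,W,[[xs.mean(),ys.mean()]],.03).round(4),px2w(K,W,cv2.boxPoints(r),.03).round(3).tolist())
E
```

```text
d [-4.371, -1.885, 0.134] a [0.08, -0.04, 17.05] pos [0.6377, -0.1452, 0.1384] yaw 1.516
0.51 177 [308.9, 165.3, 320.2, 177.7] [[0.6447 0.0569]] [[0.669, 0.071], [0.668, 0.043], [0.621, 0.044], [0.622, 0.072]]
0.33 446 [177.2, 221.1, 228.8, 271.5] [[0.4183 0.3536]] [[0.503, 0.449], [0.523, 0.427], [0.377, 0.296], [0.357, 0.317]]
```

>>> {"fn": "step_arm", "kwargs": {
  "steps": [
    {"dx": -0.5, "dy": -0.2, "dz": 0, "ax": 0, "ay": 0, "az": 1.9},
    {"dx": -1.0, "dy": -0.4, "dz": 0, "ax": 0, "ay": 0, "az": 3.8},
    {"dx": -1.6, "dy": -0.7, "dz": 0, "ax": 0, "ay": 0, "az": 5.7},
    {"dx": -2.2, "dy": -0.9, "dz": 0, "ax": 0, "ay": 0, "az": 7.7},
    {"dx": -2.8, "dy": -1.2, "dz": 0, "ax": 0, "ay": 0, "az": 9.7},
    {"dx": -3.4, "dy": -1.5, "dz": 0, "ax": 0, "ay": 0, "az": 11.7},
    {"dx": -4.0, "dy": -1.8, "dz": 0, "ax": 0, "ay": 0, "az": 13.7},
    {"dx": -4.37, "dy": -1.89, "dz": 0, "ax": 0, "ay": 0, "az": 15.5}
  ]
}}

```text
t: 30.25
eef_pos: [0.5061, -0.4015, 0.1322]
orientation: [-3.13, -0.244, 0.004]
ft_force: [-0.4, 0.6, -1.8]
gripper_width: 0.0233
finger_force: 59.9
```

```bash
python3 - <<'E'
from h import *
go(.5103,-.4008,.014,.028)
E
```

```text
d [0.076, 0.004, 1.97] a [-0.03, 0.03, 1.46] pos [0.5061, -0.4015, 0.1322] yaw 0.156
```

>>> {"fn": "step_arm", "kwargs": {
  "steps": [
    {"dx": 0.05, "dy": 0, "dz": 0, "ax": 0, "ay": 0, "az": 1.46},
    {"dx": 0.05, "dy": 0, "dz": 0.5, "ax": 0, "ay": 0, "az": 1.46},
    {"dx": 0.05, "dy": 0, "dz": 1.0, "ax": 0, "ay": 0, "az": 1.46},
    {"dx": 0.05, "dy": 0, "dz": 1.4, "ax": 0, "ay": 0, "az": 1.46},
    {"dx": 0.05, "dy": 0, "dz": 1.7, "ax": 0, "ay": 0, "az": 1.46},
    {"dx": 0.05, "dy": 0, "dz": 1.85, "ax": 0, "ay": 0, "az": 1.46},
    {"dx": 0.05, "dy": 0, "dz": 1.95, "ax": 0, "ay": 0, "az": 1.46},
    {"dx": 0.05, "dy": 0, "dz": 1.95, "ax": 0, "ay": 0, "az": 1.46}
  ]
}}

```text
t: 31.25
eef_pos: [0.5108, -0.4004, 0.0174]
orientation: [3.141, 0.054, 0.0]
ft_force: [-0.2, 0.4, -1.6]
gripper_width: 0.024
finger_force: 59.9
```

```bash
python3 - <<'E'
from h import *
go(.5103,-.4008,.014,.028)
E
```

```text
d [-0.009, 0.006, 0.057] a [0.0, -0.0, 0.08] pos [0.5108, -0.4004, 0.0174] yaw 0.035
```

Lower 3 mm more, release, and lift.

>>> {"fn": "step_arm", "kwargs": {
  "steps": [
    {"dx": 0, "dy": 0, "dz": 0.05, "ax": 0, "ay": 0, "az": 0},
    {"dx": 0, "dy": 0, "dz": 0.05, "ax": 0, "ay": 0, "az": 0}
  ]
}}

```text
t: 31.5
eef_pos: [0.5108, -0.4005, 0.0146]
orientation: [3.141, 0.054, 0.0]
ft_force: [-0.2, -0.0, -1.8]
gripper_width: 0.0234
finger_force: 59.9
```

>>> {"fn": "step_arm", "kwargs": {
  "steps": [
    {"dx": 0, "dy": 0, "dz": 0, "ax": 0, "ay": 0, "az": 0},
    {"dx": 0, "dy": 0, "dz": 0, "ax": 0, "ay": 0, "az": 0},
    {"dx": 0, "dy": 0, "dz": 0, "ax": 0, "ay": 0, "az": 0},
    {"dx": 0, "dy": 0, "dz": 0, "ax": 0, "ay": 0, "az": 0}
  ],
  "jaw": 0.6
}}

```text
t: 32.0
eef_pos: [0.5108, -0.4004, 0.0144]
orientation: [3.141, 0.054, 0.0]
ft_force: [1.0, 0.4, 0.2]
gripper_width: 0.055
finger_force: 0.0
```

>>> {"fn": "step_arm", "kwargs": {
  "steps": [
    {"dx": 0, "dy": 0, "dz": -0.6, "ax": 0, "ay": 0, "az": 0},
    {"dx": 0, "dy": 0, "dz": -1.4, "ax": 0, "ay": 0, "az": 0},
    {"dx": 0, "dy": 0, "dz": -2.2, "ax": 0, "ay": 0, "az": 0},
    {"dx": 0, "dy": 0, "dz": -2.6, "ax": 0, "ay": 0, "az": 0},
    {"dx": 0, "dy": 0, "dz": -2.6, "ax": 0, "ay": 0, "az": 0}
  ]
}}

```text
t: 32.62
eef_pos: [0.5114, -0.4009, 0.1721]
orientation: [3.139, 0.054, 0.004]
ft_force: [0.9, 0.2, -0.3]
gripper_width: 0.0556
finger_force: 0.0
```

```bash
python3 - <<'E'
from h import *
s=get_state(); print(s["gripper_width"])
go(.56,.057,.17,0.1)
E
```

```text
0.05555695921019711
d [1.074, -7.6, 0.019] a [0.03, -0.03, -0.75] pos [0.5114, -0.4009, 0.1721] yaw 0.035
```

>>> {"fn": "step_arm", "kwargs": {
  "steps": [
    {"dx": 0.1, "dy": -0.9, "dz": -0.2, "ax": 0, "ay": 0, "az": 0},
    {"dx": 0.3, "dy": -1.9, "dz": -0.4, "ax": 0, "ay": 0, "az": 0},
    {"dx": 0.5, "dy": -2.9, "dz": -0.4, "ax": 0, "ay": 0, "az": 0},
    {"dx": 0.7, "dy": -3.9, "dz": -0.4, "ax": 0, "ay": 0, "az": 0},
    {"dx": 0.9, "dy": -4.9, "dz": -0.4, "ax": 0, "ay": 0, "az": 0},
    {"dx": 1.0, "dy": -5.9, "dz": -0.4, "ax": 0, "ay": 0, "az": 0},
    {"dx": 1.0, "dy": -6.9, "dz": -0.4, "ax": 0, "ay": 0, "az": 0},
    {"dx": 1.0, "dy": -7.6, "dz": -0.4, "ax": 0, "ay": 0, "az": 0}
  ]
}}

```text
t: 33.62
eef_pos: [0.5539, 0.0598, 0.1926]
orientation: [-3.141, -0.056, 0.004]
ft_force: [0.5, 0.3, -0.2]
gripper_width: 0.0556
finger_force: 0.0
```

>>> {"fn": "step_arm", "kwargs": {
  "steps": [
    {"dx": 0, "dy": 0, "dz": 0, "ax": 0, "ay": 0, "az": 0},
    {"dx": 0, "dy": 0, "dz": 0, "ax": 0, "ay": 0, "az": 0}
  ]
}}

```text
t: 33.88
eef_pos: [0.5546, 0.0568, 0.1933]
orientation: [3.141, 0.054, -0.002]
ft_force: [0.2, -0.5, -0.2]
gripper_width: 0.0559
finger_force: 0.0
```

```bash
python3 - <<'E'
from h import *
im,K,W=snap("wrist","w3.png")
for d in trace("wrist","block_mid")[:2]:
  ys,xs=np.nonzero(d["mask"]); r=cv2.minAreaRect(np.c_[xs,ys].astype(np.float32)); print(d["score"],len(xs),d["extent"],px2w(K,W,[[xs.mean(),ys.mean()]],.025).round(4),px2w(K,W,cv2.boxPoints(r),.03).round(3).tolist())
hsv=cv2.cvtColor(im,cv2.COLOR_RGB2HSV);print(w2px(K,W,[.645,.057,.03]))
go(.645,.057,.016,0)
E
```

```text
0.6 2533 [297.0, 47.9, 342.4, 115.9] [[0.6501 0.0569]] [[0.628, 0.074], [0.672, 0.071], [0.67, 0.041], [0.626, 0.043]]
[[318.06323416  89.87128636]]
d [1.505, 0.037, 2.961] a [0.0, 0.01, 0.38] pos [0.5548, 0.0562, 0.1937] yaw 0.033
```

View pics/w3.png

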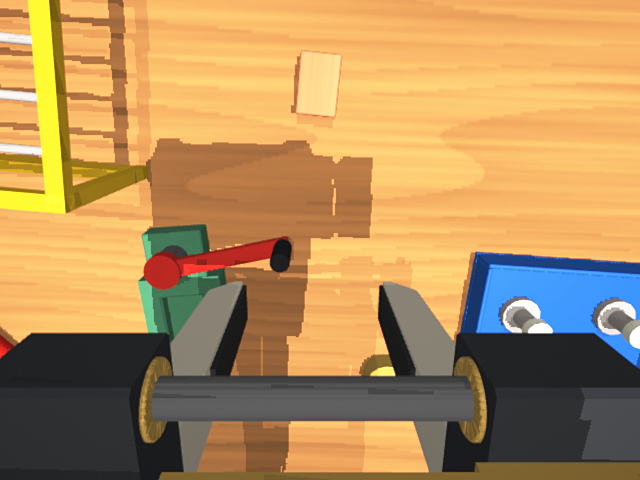

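The block is at (320,84), a few degrees off world axes. The lever knob is at (283,250).

>>> {"fn": "step_arm", "kwargs": {
  "steps": [
    {"dx": 0.6, "dy": 0.03, "dz": 0, "ax": 0, "ay": 0, "az": 0.9},
    {"dx": 1.2, "dy": 0.03, "dz": 0.3, "ax": 0, "ay": 0, "az": 0.9},
    {"dx": 1.55, "dy": 0.03, "dz": 0.9, "ax": 0, "ay": 0, "az": 0.9},
    {"dx": 1.55, "dy": 0.03, "dz": 1.5, "ax": 0, "ay": 0, "az": 0.9},
    {"dx": 1.55, "dy": 0.03, "dz": 2.1, "ax": 0, "ay": 0, "az": 0.9},
    {"dx": 1.55, "dy": 0.03, "dz": 2.6, "ax": 0, "ay": 0, "az": 0.9},
    {"dx": 1.55, "dy": 0.03, "dz": 2.95, "ax": 0, "ay": 0, "az": 0.9},
    {"dx": 1.55, "dy": 0.03, "dz": 2.95, "ax": 0, "ay": 0, "az": 0.9}
  ]
}}

```text
t: 34.98
eef_pos: [0.6472, 0.0581, 0.016]
orientation: [3.141, -0.07, -0.004]
ft_force: [-0.4, -0.7, 1.4]
gripper_width: 0.056
finger_force: 0.0
```

>>> {"fn": "step_arm", "kwargs": {
  "steps": [
    {"dx": 0, "dy": 0, "dz": 0, "ax": 0, "ay": 0, "az": 0},
    {"dx": 0, "dy": 0, "dz": 0, "ax": 0, "ay": 0, "az": 0},
    {"dx": 0, "dy": 0, "dz": 0, "ax": 0, "ay": 0, "az": 0},
    {"dx": 0, "dy": 0, "dz": 0, "ax": 0, "ay": 0, "az": 0},
    {"dx": 0, "dy": 0, "dz": 0, "ax": 0, "ay": 0, "az": 0},
    {"dx": 0, "dy": 0, "dz": 0, "ax": 0, "ay": 0, "az": 0}
  ],
  "jaw": 0.1,
  "force": 30
}}

```text
t: 35.72
eef_pos: [0.6485, 0.0586, 0.0183]
orientation: [3.141, -0.069, 0.002]
ft_force: [-0.6, -2.7, 7.1]
gripper_width: 0.0299
finger_force: 30.0
```

>>> {"fn": "step_arm", "kwargs": {
  "steps": [
    {"dx": 0, "dy": 0, "dz": -0.5, "ax": 0, "ay": 0, "az": 0},
    {"dx": 0, "dy": 0, "dz": -1.2, "ax": 0, "ay": 0, "az": 0},
    {"dx": 0, "dy": 0, "dz": -2.2, "ax": 0, "ay": 0, "az": 0},
    {"dx": 0, "dy": 0, "dz": -2.8, "ax": 0, "ay": 0, "az": 0},
    {"dx": 0, "dy": 0, "dz": -2.8, "ax": 0, "ay": 0, "az": 0}
  ]
}}

```text
t: 36.35
eef_pos: [0.6489, 0.059, 0.1876]
orientation: [-3.14, 0.069, -0.007]
ft_force: [0.4, -0.5, -3.6]
gripper_width: 0.0299
finger_force: 30.0
```

```bash
python3 - <<'E'
from h import *
go(.444,.164,.19,0.08)
go(.36,.164,.2,0.0)
E
```

```text
d [-3.488, -1.599, -0.054] a [-0.0, -0.05, -1.42] pos [0.6489, 0.059, 0.1876] yaw -0.044
d [-4.886, -1.537, -0.227] a [-0.0, -0.05, -0.5] pos [0.6489, 0.059, 0.1876] yaw -0.044
```

>>> {"fn": "step_arm", "kwargs": {
  "steps": [
    {"dx": -0.7, "dy": -0.2, "dz": -0.2, "ax": 0, "ay": 0, "az": -0.7},
    {"dx": -1.5, "dy": -0.4, "dz": -0.2, "ax": 0, "ay": 0, "az": -1.4},
    {"dx": -2.3, "dy": -0.7, "dz": -0.2, "ax": 0, "ay": 0, "az": -1.4},
    {"dx": -3.1, "dy": -1.0, "dz": -0.2, "ax": 0, "ay": 0, "az": -1.4},
    {"dx": -3.9, "dy": -1.3, "dz": -0.2, "ax": 0, "ay": 0, "az": -1.4},
    {"dx": -4.6, "dy": -1.5, "dz": -0.2, "ax": 0, "ay": 0, "az": -1.4},
    {"dx": -4.9, "dy": -1.5, "dz": -0.2, "ax": 0, "ay": 0, "az": -1.4},
    {"dx": -4.9, "dy": -1.5, "dz": -0.2, "ax": 0, "ay": 0, "az": -1.4}
  ]
}}

```text
t: 37.35
eef_pos: [0.3574, 0.1615, 0.1965]
orientation: [3.139, 0.124, -0.002]
ft_force: [0.3, -0.1, -2.8]
gripper_width: 0.0297
finger_force: 30.0
```

```bash
python3 - <<'E'
from h import *
im,K,W=snap("wrist","w4.png")
g=w2px(K,W,[[.444,.164,.022],[.505,.170,.052],[.526,.079,.086]]);print(g.round(0).tolist())
cv2.imwrite("pics/w4c.png",cv2.resize(im[20:320,140:540,::-1],None,fx=2,fy=2,interpolation=2))
go(.444,.164,.12,.08)
E
```

```text
[[320.0, 96.0], [319.0, -4.0], [484.0, -46.0]]
d [1.425, 0.07, 1.281] a [0.0, 0.0, -0.02] pos [0.3585, 0.1615, 0.1969] yaw 0.078
```

View pics/w4c.png

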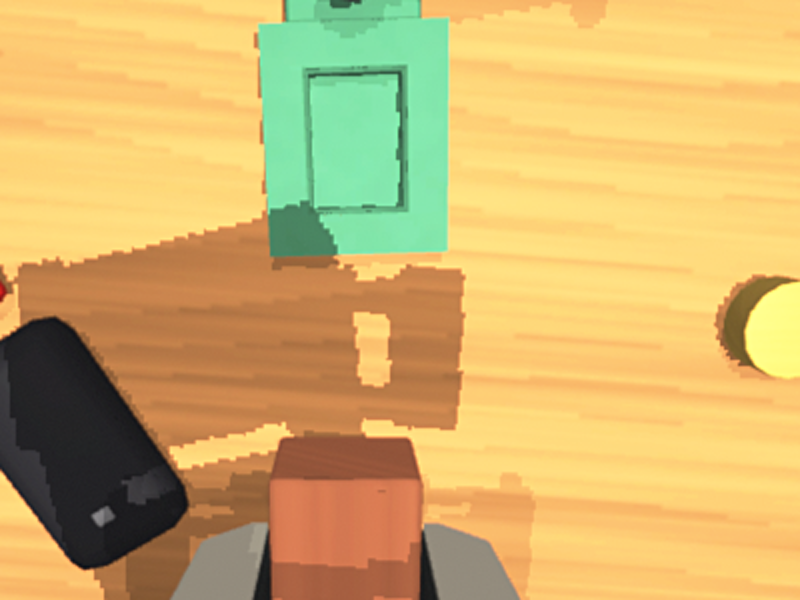

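The pocket corners in the crop are at about (304,69), (407,66), (408,209) and (311,213). The held block's front edge is at row 478 on top (columns 271–421) and row 438 at the bottom (columns 285–411).

```bash
python3 - <<'E'
from h import *
K,W=cam("wrist"); f=lambda u,z:px2w(K,W,np.array(u)/2.+[140,20],z)
P=f([(304,69),(407,66),(408,209),(311,213)],.022); print(P.round(4).tolist(),P.mean(0))
d=(P[0]+P[1]-P[2]-P[3]); e=P[0]+P[3]-P[1]-P[2]; print("yaw",np.arctan2(d[1],d[0]),np.arctan2(-e[0],e[1]),"len",np.linalg.norm(d)/2,np.linalg.norm(e)/2)
B=f([(261,23),(448,19),(447,250),(271,257)],.022); d=(B[0]+B[1]-B[2]-B[3]); print("body",B.mean(0),np.arctan2(d[1],d[0]))
s=get_state(); p=s["eef_pos"]; Q=R.from_rotvec(s["orientation"]).as_matrix()
for u,z in(([(271,478),(421,478)],p[2]+.013),([(285,438),(411,438)],p[2]-.017)):
  q=f(u,z); print("block front rel tool", ((np.c_[q,[z,z]]-p)@Q).round(4).tolist())
E
```

```text
[[0.4727, 0.1868], [0.4767, 0.1489], [0.4257, 0.1435], [0.4213, 0.1808]] [0.44909361 0.16502673]
yaw 0.11140790344327782 0.11123793747041592 len 0.05153160572119019 0.03784097758695479
body [0.44884035 0.16529702] 0.10203087184344087
block front rel tool [[0.0233, -0.0153, -0.013], [0.0233, 0.0132, -0.013]]
block front rel tool [[0.0219, -0.0147, 0.017], [0.0219, 0.0136, 0.017]]
```

>>> {"fn": "step_arm", "kwargs": {
  "steps": [
    {"dx": 0.5, "dy": 0.06, "dz": 0.2, "ax": 0, "ay": 0, "az": -0.34},
    {"dx": 1.0, "dy": 0.06, "dz": 0.5, "ax": 0, "ay": 0, "az": -0.34},
    {"dx": 1.5, "dy": 0.06, "dz": 1.0, "ax": 0, "ay": 0, "az": -0.34},
    {"dx": 1.5, "dy": 0.06, "dz": 1.6, "ax": 0, "ay": 0, "az": -0.34},
    {"dx": 1.5, "dy": 0.06, "dz": 2.1, "ax": 0, "ay": 0, "az": -0.34},
    {"dx": 1.5, "dy": 0.06, "dz": 2.4, "ax": 0, "ay": 0, "az": -0.34},
    {"dx": 1.5, "dy": 0.06, "dz": 2.4, "ax": 0, "ay": 0, "az": -0.34},
    {"dx": 1.5, "dy": 0.06, "dz": 2.4, "ax": 0, "ay": 0, "az": -0.34}
  ]
}}

```text
t: 38.4
eef_pos: [0.4491, 0.1649, 0.0537]
orientation: [-3.137, -0.169, -0.001]
ft_force: [-0.1, 0.9, -2.9]
gripper_width: 0.0295
finger_force: 30.0
```

```bash
python3 - <<'E'
from h import *
go(.4485,.165,.027,.108)
E
```

```text
d [-0.009, -0.002, 0.444] a [-0.0, -0.01, -0.01] pos [0.4491, 0.1649, 0.0537] yaw 0.107
```

>>> {"fn": "step_arm", "kwargs": {
  "steps": [
    {"dx": 0, "dy": 0, "dz": 0.1, "ax": 0, "ay": 0, "az": 0},
    {"dx": 0, "dy": 0, "dz": 0.2, "ax": 0, "ay": 0, "az": 0},
    {"dx": 0, "dy": 0, "dz": 0.25, "ax": 0, "ay": 0, "az": 0},
    {"dx": 0, "dy": 0, "dz": 0.3, "ax": 0, "ay": 0, "az": 0},
    {"dx": 0, "dy": 0, "dz": 0.35, "ax": 0, "ay": 0, "az": 0},
    {"dx": 0, "dy": 0, "dz": 0.4, "ax": 0, "ay": 0, "az": 0},
    {"dx": 0, "dy": 0, "dz": 0.42, "ax": 0, "ay": 0, "az": 0}
  ]
}}

```text
t: 39.28
eef_pos: [0.4481, 0.1651, 0.0282]
orientation: [3.137, 0.169, -0.001]
ft_force: [-6.1, -1.1, 14.6]
gripper_width: 0.0296
finger_force: 30.0
```

>>> {"fn": "step_arm", "kwargs": {
  "steps": [
    {"dx": 0, "dy": 0, "dz": 0, "ax": 0, "ay": 0, "az": 0},
    {"dx": 0, "dy": 0, "dz": 0, "ax": 0, "ay": 0, "az": 0},
    {"dx": 0, "dy": 0, "dz": 0, "ax": 0, "ay": 0, "az": 0},
    {"dx": 0, "dy": 0, "dz": 0, "ax": 0, "ay": 0, "az": 0}
  ],
  "jaw": 0.55
}}

```text
t: 39.78
eef_pos: [0.4483, 0.1651, 0.0282]
orientation: [-3.137, -0.169, -0.0]
ft_force: [-0.2, -0.2, 0.1]
gripper_width: 0.0511
finger_force: 0.0
```

>>> {"fn": "step_arm", "kwargs": {
  "steps": [
    {"dx": 0, "dy": 0, "dz": -0.5, "ax": 0, "ay": 0, "az": 0},
    {"dx": 0, "dy": 0, "dz": -1.2, "ax": 0, "ay": 0, "az": 0},
    {"dx": -0.6, "dy": 0, "dz": -2.0, "ax": 0, "ay": 0, "az": 0},
    {"dx": -1.4, "dy": 0, "dz": -2.6, "ax": 0, "ay": 0, "az": 0},
    {"dx": -1.4, "dy": 0, "dz": -2.8, "ax": 0, "ay": 0, "az": 0},
    {"dx": -1.4, "dy": 0, "dz": -2.8, "ax": 0, "ay": 0, "az": 0}
  ]
}}

```text
t: 40.52
eef_pos: [0.3656, 0.1563, 0.1968]
orientation: [-3.136, -0.17, -0.004]
ft_force: [0.6, -0.1, 0.3]
gripper_width: 0.0514
finger_force: 0.0
```

```bash
python3 - <<'E'
from h import *
im,K,W=snap("wrist","w5.png"); go(.53,.0,.2,1.57)
im2,_,_=snap("top","t7.png")
a=cv2.resize(im[20:320,140:540,::-1],(600,450)); b=cv2.resize(im2[110:290,240:500,::-1],None,fx=2.3,fy=2.3)
c=np.zeros((450,800,3),np.uint8); c[:, :400]=a[:,100:500]; h=min(450,b.shape[0]); c[:h,400:800]=b[:h,:400]; cv2.imwrite("pics/w5c.png",c)
E
```

```text
d [2.448, 2.882, -0.068] a [0.0, -0.0, -16.76] pos [0.3654, 0.1561, 0.1959] yaw 0.108
```

View pics/w5c.png

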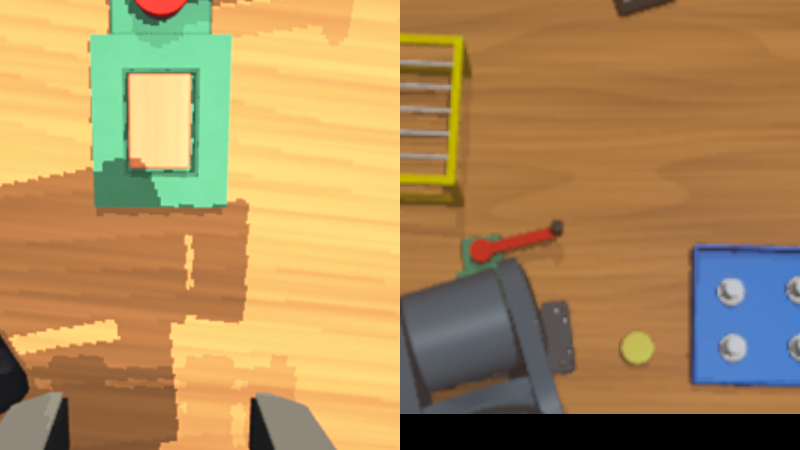

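The block sits flush in the pocket, and the lever is still open with its knob at (557,228) in the right panel.

```bash
python3 - <<'E'
from h import *
K,W=cam("wrist",dict(orientation=[3.141,.054,-.002],eef_pos=[.5548,.0566,.1935]))
print(px2w(K,W,[(284,243)],.086),px2w(K,W,[(279,266)],.055),px2w(K,W,[(162,270)],.054))
K,W=cam("top"); print(px2w(K,W,[(240+157/2.3,110+228/2.3)],.086),px2w(K,W,[(240+82/2.3,110+250/2.3)],.054))
go(.53,.079,.16,1.80)
E
```

```text
[[0.54503081 0.07668751]] [[0.51646346 0.0820476 ]] [[0.50977448 0.17161691]]
[[0.52391758 0.07739218]] [[0.50416387 0.16813828]]
d [2.594, 1.572, 0.588] a [0.01, 0.01, 16.61] pos [0.3652, 0.156, 0.1954] yaw 0.108
```

>>> {"fn": "step_arm", "kwargs": {
  "steps": [
    {"dx": 0.3, "dy": 0.2, "dz": 0, "ax": 0, "ay": 0, "az": -2},
    {"dx": 0.7, "dy": 0.4, "dz": 0, "ax": 0, "ay": 0, "az": -4},
    {"dx": 1.1, "dy": 0.6, "dz": 0, "ax": 0, "ay": 0, "az": -6},
    {"dx": 1.5, "dy": 0.9, "dz": 0, "ax": 0, "ay": 0, "az": -8},
    {"dx": 1.9, "dy": 1.1, "dz": 0, "ax": 0, "ay": 0, "az": -10},
    {"dx": 2.3, "dy": 1.4, "dz": 0, "ax": 0, "ay": 0, "az": -12},
    {"dx": 2.6, "dy": 1.57, "dz": 0, "ax": 0, "ay": 0, "az": -14},
    {"dx": 2.6, "dy": 1.57, "dz": 0, "ax": 0, "ay": 0, "az": -16}
  ],
  "jaw": 0.5,
  "force": 5
}}

```text
t: 41.62
eef_pos: [0.531, 0.0783, 0.194]
orientation: [-2.288, -2.15, 0.003]
ft_force: [-0.1, 0.0, 0.2]
gripper_width: 0.0466
finger_force: 0.0
```

```bash
python3 - <<'E'
from h import *
go(.53,.079,.059,1.80)
E
```

```text
d [0.011, -0.012, 2.25] a [-0.03, 0.0, -3.34] pos [0.531, 0.0783, 0.194] yaw 1.509
```

>>> {"fn": "step_arm", "kwargs": {
  "steps": [
    {"dx": 0, "dy": 0, "dz": 0.2, "ax": 0, "ay": 0, "az": -1.7},
    {"dx": 0, "dy": 0, "dz": 0.5, "ax": 0, "ay": 0, "az": -3.34},
    {"dx": 0, "dy": 0, "dz": 1.0, "ax": 0, "ay": 0, "az": -3.34},
    {"dx": 0, "dy": 0, "dz": 1.5, "ax": 0, "ay": 0, "az": -3.34},
    {"dx": 0, "dy": 0, "dz": 1.9, "ax": 0, "ay": 0, "az": -3.34},
    {"dx": 0, "dy": 0, "dz": 2.25, "ax": 0, "ay": 0, "az": -3.34},
    {"dx": 0, "dy": 0, "dz": 2.25, "ax": 0, "ay": 0, "az": -3.34}
  ]
}}

```text
t: 42.5
eef_pos: [0.5288, 0.0789, 0.0585]
orientation: [-1.956, -2.453, 0.005]
ft_force: [-0.0, 0.0, 0.4]
gripper_width: 0.0466
finger_force: 0.0
```

>>> {"fn": "step_arm", "kwargs": {
  "steps": [
    {"dx": 0, "dy": 0, "dz": 0, "ax": 0, "ay": 0, "az": 0},
    {"dx": 0, "dy": 0, "dz": 0, "ax": 0, "ay": 0, "az": 0},
    {"dx": 0, "dy": 0, "dz": 0, "ax": 0, "ay": 0, "az": 0},
    {"dx": 0, "dy": 0, "dz": 0, "ax": 0, "ay": 0, "az": 0},
    {"dx": 0, "dy": 0, "dz": 0, "ax": 0, "ay": 0, "az": 0},
    {"dx": 0, "dy": 0, "dz": 0, "ax": 0, "ay": 0, "az": 0}
  ],
  "jaw": 0.05,
  "force": 5
}}

```text
t: 43.25
eef_pos: [0.5301, 0.0792, 0.0615]
orientation: [1.958, 2.456, 0.001]
ft_force: [0.1, -0.0, 3.1]
gripper_width: 0.014
finger_force: 5.0
```

```bash
python3 - <<'E'
from h import *
s=get_state(); p=s["eef_pos"]; Q=R.from_rotvec(s["orientation"]).as_matrix(); cur=np.arctan2(Q[1,0],Q[0,0]); piv=np.array([.5092,.1715])
v=p[:2]-piv; a0=np.arctan2(v[1],v[0]); print(p,cur,np.linalg.norm(v),a0)
# arc about pivot, radius kept
a1=-np.pi+.108; 
for a in np.linspace(a0,a1,15)[1:]:
  t=piv+.095*np.array([np.cos(a),np.sin(a)]); d=Q.T@np.append(t-p[:2],0)/.06
  print(d.round(2)[:2].tolist(), round(-np.degrees(a-a0)/5,2))
E
```

```text
[0.53013079 0.07919368 0.06146317] 1.7956503741347483 0.09464964505283792 -1.3478133762670865
[0.01, -0.19] 1.38
[0.04, -0.38] 2.76
[0.1, -0.56] 4.14
[0.18, -0.73] 5.52
[0.27, -0.9] 6.9
[0.39, -1.05] 8.28
[0.53, -1.18] 9.66
[0.68, -1.3] 11.04
[0.84, -1.4] 12.42
[1.01, -1.48] 13.8
[1.19, -1.53] 15.18
[1.38, -1.57] 16.56
[1.57, -1.58] 17.94
[1.76, -1.57] 19.32
```

>>> {"fn": "step_arm", "kwargs": {
  "steps": [
    {"dx": 0.01, "dy": -0.19, "dz": 0, "ax": 0, "ay": 0, "az": 1.38},
    {"dx": 0.04, "dy": -0.38, "dz": 0, "ax": 0, "ay": 0, "az": 2.76},
    {"dx": 0.1, "dy": -0.56, "dz": 0, "ax": 0, "ay": 0, "az": 4.14},
    {"dx": 0.18, "dy": -0.73, "dz": 0, "ax": 0, "ay": 0, "az": 5.52},
    {"dx": 0.27, "dy": -0.9, "dz": 0, "ax": 0, "ay": 0, "az": 6.9},
    {"dx": 0.39, "dy": -1.05, "dz": 0, "ax": 0, "ay": 0, "az": 8.28},
    {"dx": 0.53, "dy": -1.18, "dz": 0, "ax": 0, "ay": 0, "az": 9.66},
    {"dx": 0.68, "dy": -1.3, "dz": 0, "ax": 0, "ay": 0, "az": 11.04}
  ]
}}

```text
t: 44.25
eef_pos: [0.4445, 0.1015, 0.0614]
orientation: [2.876, 1.264, -0.0]
ft_force: [1.4, -1.2, 4.2]
gripper_width: 0.0144
finger_force: 5.0
```

>>> {"fn": "step_arm", "kwargs": {
  "steps": [
    {"dx": 0.01, "dy": -0.19, "dz": 0, "ax": 0, "ay": 0, "az": 1.38},
    {"dx": 0.04, "dy": -0.38, "dz": 0, "ax": 0, "ay": 0, "az": 2.76},
    {"dx": 0.1, "dy": -0.56, "dz": 0, "ax": 0, "ay": 0, "az": 4.14},
    {"dx": 0.18, "dy": -0.73, "dz": 0, "ax": 0, "ay": 0, "az": 5.52},
    {"dx": 0.27, "dy": -0.9, "dz": 0, "ax": 0, "ay": 0, "az": 6.9},
    {"dx": 0.39, "dy": -1.05, "dz": 0, "ax": 0, "ay": 0, "az": 8.28},
    {"dx": 0.39, "dy": -1.05, "dz": 0, "ax": 0, "ay": 0, "az": 8.28}
  ]
}}

```text
t: 45.12
eef_pos: [0.4143, 0.1612, 0.0614]
orientation: [3.136, 0.174, 0.002]
ft_force: [2.9, -10.4, 4.8]
gripper_width: 0.0137
finger_force: 5.0
```

```bash
python3 - <<'E'
from h import *
s=get_state(); p=s["eef_pos"]; v=p[:2]-np.array([.5092,.1715]); print(p,np.linalg.norm(v),np.arctan2(-v[1],-v[0]),s["ft_force"],s["gripper_width"])
go(.4142,.1613,.0615,.108)
E
```

```text
[0.41433986 0.16116411 0.061362  ] 0.09542157504145599 0.10853112123384925 [  2.85892245 -10.42176128   4.82897082] 0.013726579836772192
d [-0.002, -0.003, -0.002] a [0.01, -0.01, 0.03] pos [0.4143, 0.1612, 0.0614] yaw 0.111
```

>>> {"fn": "step_arm", "kwargs": {
  "steps": [
    {"dx": 0, "dy": 0, "dz": 0, "ax": 0, "ay": 0, "az": 0},
    {"dx": 0, "dy": 0, "dz": 0, "ax": 0, "ay": 0, "az": 0},
    {"dx": 0, "dy": 0, "dz": 0, "ax": 0, "ay": 0, "az": 0}
  ],
  "jaw": 0.4
}}

```text
t: 45.5
eef_pos: [0.4138, 0.1612, 0.0611]
orientation: [-3.137, -0.173, 0.0]
ft_force: [0.7, -1.2, 0.5]
gripper_width: 0.0362
finger_force: 0.0
```

>>> {"fn": "step_arm", "kwargs": {
  "steps": [
    {"dx": 0, "dy": 0, "dz": -0.5, "ax": 0, "ay": 0, "az": 0},
    {"dx": 0, "dy": 0, "dz": -1.2, "ax": 0, "ay": 0, "az": 0},
    {"dx": 0, "dy": 0, "dz": -2.0, "ax": 0, "ay": 0, "az": 0},
    {"dx": -0.6, "dy": 0, "dz": -2.6, "ax": 0, "ay": 0, "az": 0},
    {"dx": -1.2, "dy": 0, "dz": -2.6, "ax": 0, "ay": 0, "az": 0},
    {"dx": -1.2, "dy": 0, "dz": -2.6, "ax": 0, "ay": 0, "az": 0},
    {"dx": -1.2, "dy": 0, "dz": -2.6, "ax": 0, "ay": 0, "az": 0}
  ]
}}

```text
t: 46.38
eef_pos: [0.3429, 0.1535, 0.2172]
orientation: [-3.137, -0.172, -0.001]
ft_force: [0.2, -0.4, -1.2]
gripper_width: 0.0373
finger_force: 0.0
```

```bash
python3 - <<'E'
from h import *
im,_,_=snap("scene","s9.png")
cv2.imwrite("pics/s9c.png",cv2.resize(im[190:420,60:420,::-1],None,fx=2.2,fy=2.2,interpolation=2))
s=get_state(); print(s["t"],s["eef_pos"],s["ft_force"])
E
```

```text
46.425 [0.34305627 0.15351336 0.21704928] [ 0.72207985 -0.17883746 -0.16227002]
```

View pics/s9c.png

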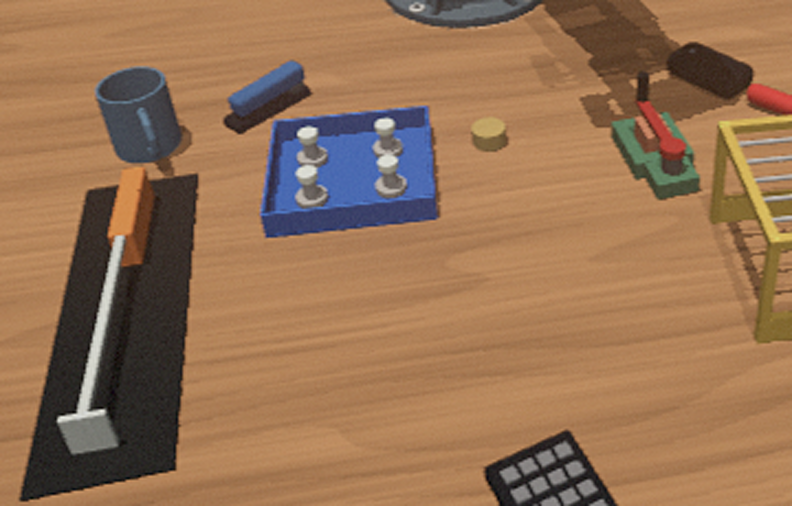

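The picture shows four samples in the tray, the rod flat on its mat, and the lever shut over the block at (655,130). I'm handing it in.

```bash
python3 -c "
from plant import *
print(close_job())"
```

```text
the job is handed in; nothing more can be done
None
```

I've handed the job in: the last picture shows all four samples in the tray, the block in the pocket with the lever shut over it, and the rod back on its mat. It took about 46 s of the 210 s allowed, and no verdict was returned.

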